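# Lock the USB stick in the desk strongbox

### The job

Lock the USB stick away in the small open strongbox: lay it inside on the floor of the box, slide the cover fully shut, then push the sliding steel bolt fully home through the eyelet on the cover, until its head meets the bolt guide. Leave the charger and the tape roll where they are.

Things in the scene. Friction and masses are not known exactly. Their poses are not given: they have to be found in the camera images.
- usb_stick: Small red USB stick, 17 x 46 x 8 mm (x, y, z), about 20 g, lying flat on the desk. Origin: centre of its underside; its length runs along its y axis.
- strongbox: Grey metal box fixed to the desk, 130 x 90 x 40 mm (x, y, z). Origin: centre of its underside. Inside x -60 to +60, y -40 to +40 mm, but rail lips leave only y -36 to +36 open; inner floor at z = 4 mm. The cover (top at z = 36 mm) slides along the box's x and opens toward -x, uncovering the box's +x end: from x = 61 mm minus the opening, to x = 60 mm.
- guide (a point): Middle of the outer (+y) end of the bolt guide, on the bolt's axis: x = 25, y = 110, z = 48 mm in the box frame, axes as the box's. The guide, fixed to the box, is 22 mm wide and runs from here 66 mm toward -y: a trough 10 mm wide (floor z = 44, walls to 53 mm) with a strap over its inner end (top z = 57 mm). The bolt in it is pushed toward -y.
- cover (a joint): How far the sliding cover is open, m: 0 = fully shut (hard stop), 0.09 = as far open as it goes, toward the box's -x. Stays where it is left; about 2 N of friction.
- rib (a point): Middle of the top of the black push rib on the cover, which moves with it. The rib stands 16 mm above the cover, is 10 mm thick along the box's x and 44 mm long along y. Pushing its -x side toward +x shuts the cover. Cover shut: at x = -15, y = -12, z = 52 mm in the box frame; open: that much further toward -x.
- eyelet (a point): Centre of the round hole, 11 mm in diameter, in the upright steel plate on the cover, which moves with it. Plate 24 mm wide along the box's x, 6 mm thick along y, top 24 mm above the cover; the hole's axis is along y. It meets the bolt only when the cover is fully shut: then it is at x = 25, y = 19, z = 48 mm in the box frame.
- bolt: Loose steel bolt lying in the guide's trough: round shaft 8 mm in diameter, 110 mm long, bevelled tip; round head 18 mm in diameter, 6 mm thick (y 0 to 6). Origin: on the axis at the inner face of the head; the tip lies toward its -y; axes as the box's. Axis at z = 48 mm. Starts drawn back 30 to 38 mm. Home: origin at y = 110 mm in the box frame, head against the guide.
- bolt_tip (a point): Tip of the bolt, on its axis, 110 mm from the inner face of the head. Bolt home: at y = 0 in the box frame, 16 mm beyond the eyelet plate.
- charger: White charger block, 64 x 42 x 28 mm, standing on the desk, to be left alone. Origin: centre of its underside.
- tape_roll: Roll of tape, 58 mm across, 19 mm high, lying flat on the desk, to be left alone. Origin: centre of its underside.
Mind the look-alikes: they are no part of the job. What is shaped like the bolt but orange or pink is not meant.

How it is judged:
By the outcome, as a careful person would: the job done as asked, in the order asked, and still so for the second after the job is handed in, with the robot touching nothing.
It also fails if it takes over 64 s, if anything falls off the work surface, if the arm or the gripper's body presses on something with over 40 N, if the wrist force passes 120 N, or if a joint passes its speed limit or range.

### The arm

A 6-joint arm with a two-finger parallel gripper is mounted at the origin on a cart in front of the work surface, level with it; the furniture and walls round the work are solid. World frame = base frame: x ahead of the robot, y to its left, z up, the work surface at z = 0. Lengths are in m, angles in rad, forces in N, time in s.
With the tool pointing down it reaches from about 0.25 to 0.725 m from the base axis. Payload 4 kg.
Tool frame: the origin (TCP) lies on the centre line of the jaws, within the pads' length; the fingertips stand 11 mm ahead of it and the grasp point (between the pads) lies 8 mm behind it; z points along the fingers, x is the direction in which the jaws open and shut, and the axes are right-handed (so a half turn about z gives the same grasp; the last joint's range is limited). The gripper opens to 85 mm and grips with 20 to 120 N. Pads are 22 mm wide; open, the fingers measure 114 mm over their backs; the gripper's body (76 mm by 85 mm) begins 54 mm behind the grasp point. The pads swing forward as they close: fully open they stand 13 mm farther back than shut.
Start: joints at [-1.267, 0.241, 0.005, 1.335, 0, 1.571], TCP at [0.15, -0.477, 0.242] pointing down, gripper open.
Joint ranges: [-2.72, 2.72], [-1.05, 1.87], [-1.09, 1.28], [-1.99, 2.15], [-1.42, 1.44], [-3.14, 3.14]. Speed limits (rad/s): [2.79, 2.79, 3.14, 3.14, 3.14, 3.14].

### API

Orientations are given as a unit quaternion [x, y, z, w].
In Python, from workcell import bot, viewer, order gives the robot as it stands. The module is installed in compiled form; this text tells all that it offers.
- The arm moves only by the tool send_rows, never from a script. Its argument "increments" is a list that holds one entry, the list of rows, each a list of 4 numbers: the shift along the tool's x, y, z in m, then the turn about the tool's z in degrees. A call has exactly 8 rows; each row shifts and turns the pose as measured when the row begins, along the tool's axes as they then stand; what a row does not reach is not made up. A row lasts 1/10 s, in which the tool goes at most 50 mm and 8.59 degrees, less where a joint would pass 70% of its speed; a pose out of reach is approached as far as the arm can. A call is refused whole if a number of a shift passes 0.05 or a number of a turn 8.59, either way. A call with a gripper value outside its range is refused whole. "hand" is the closure, from -1 (fully open) to 1 (shut), so that 0 is half open, set as the call begins (left out, the last holds). The fingers move at their own pace and stop on an object; the grip force is fixed at half the most. Time passes only in rows, so rows that do not move let the fingers close, or fill a call up. It gives the time, the measured TCP pose, the force and the opening at its end, in the units of the state.
- bot.get_obs(): the state, without advancing time (a new reading comes with each control period).
- viewer.camera(name): name is "scene" or "side" or "wrist"; returns a dict with "image" (480x640x3 uint8, red, green, blue), "range_z" (480x640 float32, m along the optical axis (not along the pixel's ray), 0 where there is no reading), "camera_matrix" (3x3 intrinsics, pixels), "eye" and "rotation" of the camera in the world. Camera axes: x right, y down, z forward; pixel columns grow to the right and rows downward; lengths in m; the calibration is good to about 2 mm. The wrist camera is an equidistant fisheye: a pixel r from the principal point sees the ray r / f radians off the axis. A picture is of the moment at which its call begins.
- order.job_done(): hands the job in, once; it reports no verdict.
The state is a dict: "clock": time; "joint_pos": joint angles; "joint_vel": joint speeds; "tau": joint torques, N m; "eef_pos": TCP position; "tool_rot": TCP orientation; "ft_force": force on the tool from outside, world axes, zero at the start; "ft_torque": the same for the moment, N m; "grip_width": finger opening in m.
Only numpy, scipy, OpenCV 4.12 (cv2) and the standard library are available. Lean on these libraries where they do the work, as an engineer would, in place of code of your own. Each camera call takes 0.05 s, during which the arm holds its last target.

## Working session

There is one attempt and no reset: what is moved stays moved. The work goes in short steps, Python scripts to look and compute and a tool call to move; the robot and the scene stay as the last step left them, time stands still between calls to the robot, and variables do not carry over. Pictures are saved under pics/ and viewed, and the job is handed in when it is done.

Besides the shell and the picture viewer there is one more tool, called after ">>>" by a JSON object that holds its "op" and its "data". send_rows: Moves the arm, as the interface text tells. Its arguments: {"type":"object","properties":{"increments":{"type":"array","items":{"type":"array","items":{"type":"array","items":{"type":"number"}}}},"hand":{"type":"number"}},"required":["increments"]}

```bash
mkdir -p pics; cat > h.py <<'E'
import numpy as np, cv2
from workcell import bot, viewer, order
from scipy.spatial.transform import Rotation as R
def snap(name,fn):
    c=viewer.camera(name); cv2.imwrite('pics/'+fn,c['image'][:,:,::-1]); np.savez('pics/'+fn[:-4]+'.npz',**{k:np.array(v) for k,v in c.items()}); return c
def rot(c):
    r=np.array(c['rotation']); 
    return r if r.shape==(3,3) else R.from_quat(r).as_matrix()
def ray(c,u,v,fish=False):
    K=np.array(c['camera_matrix']); x=(u-K[0,2])/K[0,0]; y=(v-K[1,2])/K[1,1]
    if fish:
        th=np.hypot(x,y); s=np.sin(th)/th if th>1e-9 else 1
        d=np.array([x*s,y*s,np.cos(th)])
    else: d=np.array([x,y,1.])
    return rot(c)@d
def plane(c,u,v,z,fish=False):
    d=ray(c,u,v,fish); e=np.array(c['eye']); return e+d*(z-e[2])/d[2]
def depthpt(c,u,v):
    return np.array(c['eye'])+ray(c,u,v)*c['range_z'][int(v),int(u)]
def load(fn): return dict(np.load('pics/'+fn))
E
python3 - <<'E'
from h import *
print(bot.get_obs())
for n in ['scene','side','wrist']:
    c=snap(n,n+'0.png'); print(n,c['camera_matrix'],c['eye'],c['rotation'])
E
```

```text
{'clock': 0.0, 'joint_pos': array([-1.26698124e+00,  2.41458876e-01,  3.71793982e-03,  1.33521219e+00,
        1.62432158e-05,  1.57077708e+00]), 'joint_vel': array([-0.00041683, -0.00074943, -0.00075661,  0.00025625, -0.00138205,
       -0.000991  ]), 'tau': array([-1.00669899e-03, -3.72315502e+01,  2.52409691e+01,  1.67728920e-02,
        2.07230457e-06, -9.48047102e-06]), 'eef_pos': array([ 0.14940126, -0.47651069,  0.24138763]), 'tool_rot': array([ 8.05971333e-01, -5.91953585e-01, -8.64338841e-04, -6.44924703e-04]), 'ft_force': array([ 0.54221895, -0.78886535,  0.26129825]), 'ft_torque': array([ 0.02926686, -0.02829018,  0.02132698]), 'grip_width': 0.0851914571171028}
scene [[558.75165643   0.         317.46901968]
 [  0.         558.75165643 247.08176082]
 [  0.           0.           1.        ]] [0.10827266 0.54289512 0.78218555] [-0.34699825  0.87803824 -0.30988041  0.1123174 ]
side [[593.84323278   0.         323.65970795]
 [  0.         593.84323278 233.10161157]
 [  0.           0.           1.        ]] [0.30176056 1.01316572 0.82878645] [-0.09762632  0.89921135 -0.42317063  0.05305351]
wrist [[371.64829954   0.         321.58140832]
 [  0.         371.64829954 249.32520368]
 [  0.           0.           1.        ]] [ 0.22151359 -0.4551448   0.373397  ] [ 0.79681487 -0.58482811 -0.09032383  0.12208095]
```

View pics/scene0.png

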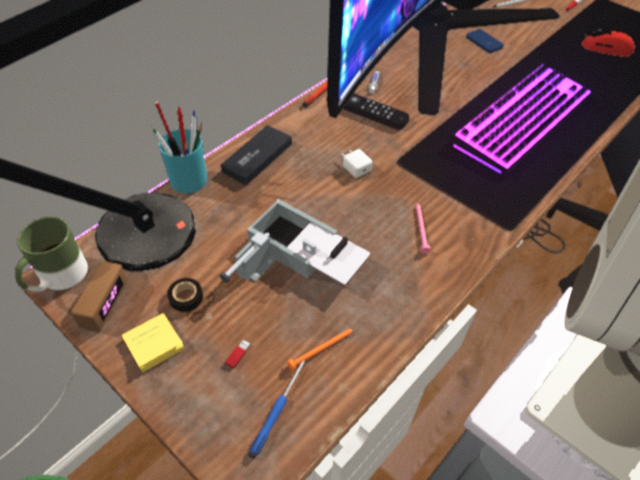

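View pics/side0.png

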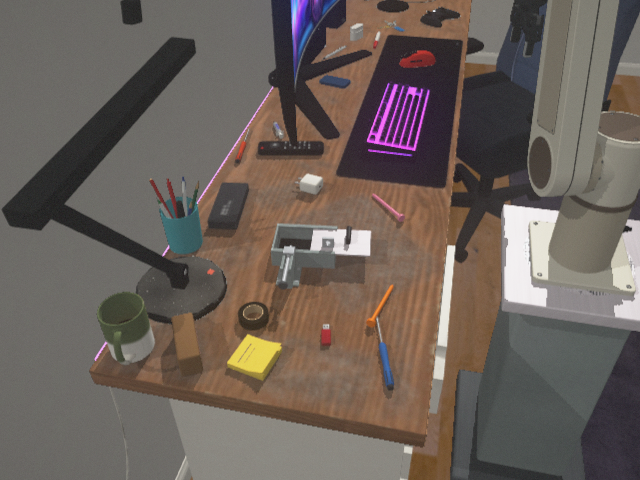

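View pics/wrist0.png

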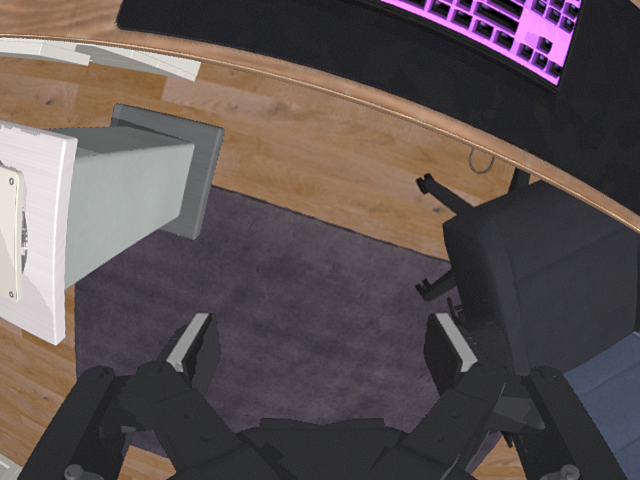

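The scene view shows the box at about (300,240), the USB stick at (238,353), and the cover slid open toward the right with its black rib at (338,247). The grey bolt is at (240,262), the tape roll at (185,293) and the charger at (357,163). I'll zoom in to measure.

```bash
python3 - <<'E'
from h import *
for n,(x,y,w,h) in {'scene':(215,190,160,100),'side':(255,210,130,85)}.items():
    im=cv2.imread(f'pics/{n}0.png')[y:y+h,x:x+w]
    cv2.imwrite(f'pics/{n}0z.png',cv2.resize(im,(800,int(800*h/w)),interpolation=cv2.INTER_CUBIC))
for n in ['scene','side']:
    c=load(n+'0.npz'); im=c['image'].astype(int)
    m=((im[...,0]>130)&(im[...,1]<70)&(im[...,2]<80)).astype(np.uint8)
    k,l,s,ce=cv2.connectedComponentsWithStats(m)
    for i in range(1,k):
        if s[i,4]>40: print(n,s[i],ce[i],plane(c,*ce[i],0.008).round(4))
E
```

```text
scene [566   1  11   8  42] [571.57142857   5.        ] [ 0.5871 -1.0217  0.008 ]
scene [583  31  51  18 489] [609.63190184  39.4192229 ] [ 0.4354 -0.9307  0.008 ]
scene [305  86  22  17  65] [315.63076923  95.46153846] [ 0.8159 -0.2362  0.008 ]
scene [226 346  20  21 210] [235.20952381 356.31428571] [0.4624 0.3249 0.008 ]
side [400  50  33  16 162] [414.14197531  57.01234568] [ 0.4384 -0.9293  0.008 ]
side [321 329  10  14 122] [325.7295082 335.7295082] [0.4639 0.3265 0.008 ]
```

View pics/scene0z.png

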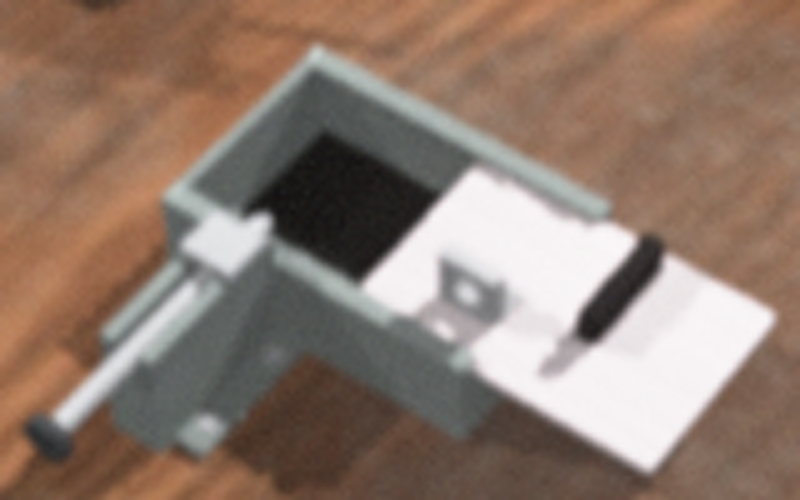

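View pics/side0z.png

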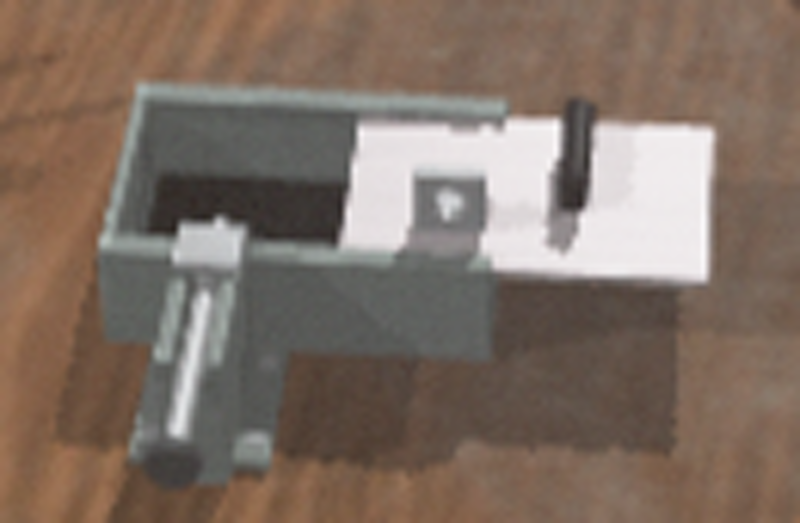

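```bash
python3 - <<'E'
from h import *
P={'scene':[(316,48),(168,197),(609,207),(468,358)],'side':[(138,86),(102,243),(507,100),(492,263)]}
Q={'scene':[(775,317),(652,470),(475,168),(362,275)],'side':[(714,127),(708,282),(357,122),(343,248)]}
loc=np.array([(65,-45),(65,45),(-65,-45),(-65,45)])/1e3
sc={'scene':(5,215,190),'side':(800/130,255,210)}
for n in P:
    c=load(n+'0.npz'); s,x0,y0=sc[n]
    f=lambda p,z: plane(c,(p[0]+.5)/s+x0-.5,(p[1]+.5)/s+y0-.5,z)[:2]
    W=np.array([f(p,.04) for p in P[n]])
    # rigid fit
    a=loc-loc.mean(0); b=W-W.mean(0); th=np.arctan2((a[:,0]*b[:,1]-a[:,1]*b[:,0]).sum(),(a*b).sum())
    Rm=np.array([[np.cos(th),-np.sin(th)],[np.sin(th),np.cos(th)]])
    t=W.mean(0)
    print(n,np.rad2deg(th).round(2),t.round(4)); print(((W-t)@Rm*1e3).round(1).tolist())
    L=lambda p,z:(((f(p,z)-t)@Rm)*1e3).round(1).tolist()
    print('cover',[L(p,.036) for p in Q[n]])
    for nm,p,z in ([('headcentre',(48,438),.048),('ribA',(652,238),.052),('ribB',(590,325),.052),('strap top c',(228,243),.057)] if n=='scene' else [('head',(172,462),.048),('ribA',(578,100),.052),('ribB',(574,205),.052),('strap',(212,243),.057)]): print(nm,L(p,z))
    im=c['image'].astype(int)
    m=((im[...,0]>im[...,1]*2.2)&(im[...,0]>100)&(im[...,2]<im[...,0]*.6)).astype(np.uint8)
    m[:320]=0;m[380:]=0;
    if n=='side': m[:,:315]=0;m[:,340:]=0
    else: m[:,:220]=0;m[:,262:]=0
    ys,xs=np.nonzero(m); pts=np.array([plane(c,x,y,.006)[:2] for x,y in zip(xs,ys)])
    u,sv,vt=np.linalg.svd(pts-pts.mean(0)); print('usb',pts.mean(0),vt[0],np.ptp((pts-pts.mean(0))@vt.T,axis=0),np.rad2deg(np.arctan2(vt[0,1],vt[0,0])))
for n,(x,y,w,h) in {'scene':(215,330,48,36),'side':(305,315,40,30)}.items():
    im=cv2.imread(f'pics/{n}0.png')[y:y+h,x:x+w]
    cv2.imwrite(f'pics/{n}0u.png',cv2.resize(im,(480,360),interpolation=cv2.INTER_CUBIC))
cv2.imwrite('pics/u.png',np.hstack([cv2.imread('pics/scene0u.png'),cv2.imread('pics/side0u.png')])[:, :960][:, ::1] if 0 else cv2.resize(np.hstack([cv2.imread('pics/scene0u.png'),cv2.imread('pics/side0u.png')]),(800,300)))
E
```

```text
scene 8.34 [0.5576 0.1022]
[[63.9, -43.0], [63.0, 43.5], [-64.6, -41.3], [-62.3, 40.8]]
cover [[-135.6, -36.0], [-135.5, 41.2], [-14.4, -31.9], [-10.5, 30.1]]
headcentre [25.9, 149.7]
ribA [-89.2, -29.5]
ribB [-92.5, 13.8]
strap top c [23.8, 58.2]
usb [0.46313506 0.3246618 ] [-0.25380174  0.96725626] [0.03419752 0.01825973] 104.70259425480049
side 8.01 [0.5576 0.104 ]
[[64.2, -41.6], [64.2, 41.4], [-63.9, -42.4], [-64.5, 42.6]]
cover [[-135.2, -37.3], [-135.0, 42.6], [-12.9, -31.9], [-14.7, 33.9]]
head [25.7, 149.6]
ribA [-88.8, -29.1]
ribB [-90.3, 25.7]
strap [24.7, 58.3]
usb [0.46367943 0.32630987] [-0.23582447  0.97179567] [0.03505308 0.01480658] 103.64022727860903
```

View pics/u.png

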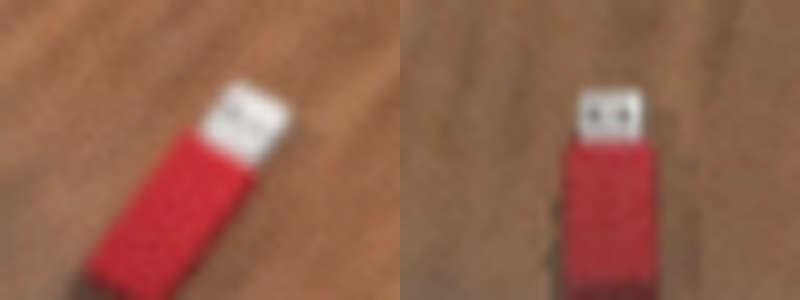

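```bash
cat >> h.py <<'E'
def cur():
    o=bot.get_obs(); M=R.from_quat(o['tool_rot']).as_matrix(); return o,M
def yaw(M): return np.rad2deg(np.arctan2(M[1,0],M[0,0]))
def plan(tx,ty,tz,ty_aw=None,step=.045,turn=8.5,n=8):
    o,M=cur(); p=o['eef_pos'].copy(); w=yaw(M); w2=w if ty_aw is None else ty_aw
    rows=[]
    for i in range(n):
        d=np.array([tx,ty,tz])-p; L=np.linalg.norm(d); s=d if L<step else d*step/L
        dw=np.clip(w2-w,-turn,turn)
        a=np.deg2rad(w); X=np.array([np.cos(a),np.sin(a),0]); Y=np.array([np.sin(a),-np.cos(a),0])
        rows.append([round(float(s@X),4),round(float(s@Y),4),round(float(-s[2]),4),round(float(-dw),1)])
        p=p+s; w+=dw
    print('now',o['clock'].round(2) if hasattr(o['clock'],'round') else o['clock'],o['eef_pos'].round(4),'yaw',yaw(M).round(2),'tilt',np.rad2deg(np.arccos(-M[2,2])).round(2),'F',o['ft_force'].round(1),'w',round(o['grip_width'],4))
    print(str(rows).replace(' ','')); print('left',(np.array([tx,ty,tz])-p).round(3),round(w2-w,1))
# box frame
BC=np.array([.5576,.1031]); BA=np.deg2rad(8.15)
BR=np.array([[np.cos(BA),-np.sin(BA)],[np.sin(BA),np.cos(BA)]])
def b2w(x,y): return BC+BR@np.array([x,y])/1e3
def w2b(p): return (np.array(p)[:2]-BC)@BR*1e3
E
python3 - <<'E'
from h import *
plan(.465,.32,.20,14)
E
```

```text
now 0.15 [ 0.1494 -0.4767  0.2416] yaw -72.59 tilt 0.09 F [-0.2  0.9 -1.5] w 0.0855
[[-0.0349,-0.0283,0.0022,-8.5],[-0.0304,-0.0331,0.0022,-8.5],[-0.0251,-0.0373,0.0022,-8.5],[-0.0193,-0.0406,0.0022,-8.5],[-0.0131,-0.043,0.0022,-8.5],[-0.0066,-0.0445,0.0022,-8.5],[0.0,-0.0449,0.0022,-8.5],[0.0067,-0.0445,0.0022,-8.5]]
left [ 0.183  0.462 -0.024] 18.6
```

>>> {"op": "send_rows", "data": {"increments": [[[-0.035,-0.028,0,-8.5],[-0.03,-0.033,0,-8.5],[-0.025,-0.037,0,-8.5],[-0.019,-0.041,0,-8.5],[-0.013,-0.043,0,-8.5],[-0.007,-0.044,0,-8.5],[0,-0.045,0,-8.5],[0.007,-0.044,0,-8.5]]], "hand": 0}}

```text
clock: 0.95
eef_pos: [0.2793, -0.135, 0.2388]
tool_rot: [0.999, -0.033, -0.0, -0.002]
ft_force: [0.8, -0.6, -0.6]
grip_width: 0.0426
```

```bash
python3 - <<'E'
from h import *
plan(.465,.32,.20,14)
E
```

```text
now 0.95 [ 0.2793 -0.135   0.2388] yaw -3.76 tilt 0.23 F [ 0.8 -0.6 -0.6] w 0.0426
[[0.0142,-0.0426,0.0035,-8.5],[0.0203,-0.04,0.0035,-8.5],[0.026,-0.0365,0.0035,-0.8],[0.0265,-0.0362,0.0035,-0.0],[0.0265,-0.0362,0.0035,-0.0],[0.0265,-0.0362,0.0035,-0.0],[0.0265,-0.0362,0.0035,-0.0],[0.0265,-0.0362,0.0035,-0.0]]
left [ 0.05   0.123 -0.01 ] 0.0
```

>>> {"op": "send_rows", "data": {"increments": [[[0.014,-0.043,0.003,-8.5],[0.02,-0.04,0.003,-8.5],[0.026,-0.036,0.003,-1],[0.026,-0.036,0.003,0],[0.026,-0.036,0.003,0],[0.026,-0.036,0.003,0],[0.026,-0.036,0.003,0],[0.026,-0.036,0.003,0]]]}}

```text
clock: 1.75
eef_pos: [0.4106, 0.2123, 0.2159]
tool_rot: [0.992, 0.13, 0.003, -0.001]
ft_force: [1.1, -1.1, 0.2]
grip_width: 0.0425
```

```bash
python3 - <<'E'
from h import *
plan(.45,.30,.16,14)
E
```

```text
now 1.75 [0.4106 0.2123 0.2159] yaw 14.89 tilt 0.32 F [ 1.1 -1.1  0.2] w 0.0425
[[0.0245,-0.0302,0.0226,0.9],[0.024,-0.0306,0.0226,-0.0],[0.0113,-0.0144,0.0107,-0.0],[0.0,0.0,-0.0,-0.0],[0.0,0.0,-0.0,-0.0],[0.0,0.0,-0.0,-0.0],[0.0,0.0,-0.0,-0.0],[0.0,0.0,-0.0,-0.0]]
left [0. 0. 0.] 0.0
```

>>> {"op": "send_rows", "data": {"increments": [[[0.022,-0.027,0.02,1],[0.022,-0.027,0.02,0],[0.022,-0.027,0.02,0],[0.01,-0.013,0.02,0],[0,0,0.01,0],[0,0,0,0],[0,0,0,0],[0,0,0,0]]]}}

```text
clock: 2.55
eef_pos: [0.4629, 0.3317, 0.1209]
tool_rot: [0.992, 0.124, 0.002, 0.0]
ft_force: [0.6, -0.1, 0.4]
grip_width: 0.0428
```

```bash
python3 - <<'E'
from h import *
plan(.465,.32,.12,14)
c=snap('wrist','wrist1.png')
o,M=cur()
e=np.array(c['eye']); print(e-o['eef_pos'])
im=c['image'].astype(int)
m=((im[...,0]>im[...,1]*2.2)&(im[...,0]>100)&(im[...,2]<im[...,0]*.6)).astype(np.uint8)
k,l,s,ce=cv2.connectedComponentsWithStats(m)
for i in range(1,k):
    if s[i,4]>200: 
        print(s[i],ce[i],plane(c,*ce[i],.008,True))
        ys,xs=np.nonzero(l==i); pts=np.array([plane(c,x,y,.008,True)[:2] for x,y in zip(xs,ys)])
        u,_,vt=np.linalg.svd(pts-pts.mean(0),full_matrices=False); print(np.ptp((pts-pts.mean(0))@vt.T,axis=0),np.rad2deg(np.arctan2(vt[0,1],vt[0,0])))
E
```

```text
now 2.55 [0.4629 0.3317 0.1209] yaw 14.29 tilt 0.24 F [ 0.6 -0.1  0.4] w 0.0428
[[-0.0008,0.0119,0.0009,0.3],[0.0,0.0,-0.0,-0.0],[0.0,0.0,-0.0,-0.0],[0.0,0.0,-0.0,-0.0],[0.0,0.0,-0.0,-0.0],[0.0,0.0,-0.0,-0.0],[0.0,0.0,-0.0,-0.0],[0.0,0.0,-0.0,-0.0]]
left [0. 0. 0.] 0.0
[-0.02073887  0.07287623  0.131501  ]
[ 308  235   24   47 1061] [319.57492931 257.96512724] [0.46252637 0.32356217 0.008     ]
[0.03390856 0.01661512] -78.03002045181768
```

View pics/wrist1.png

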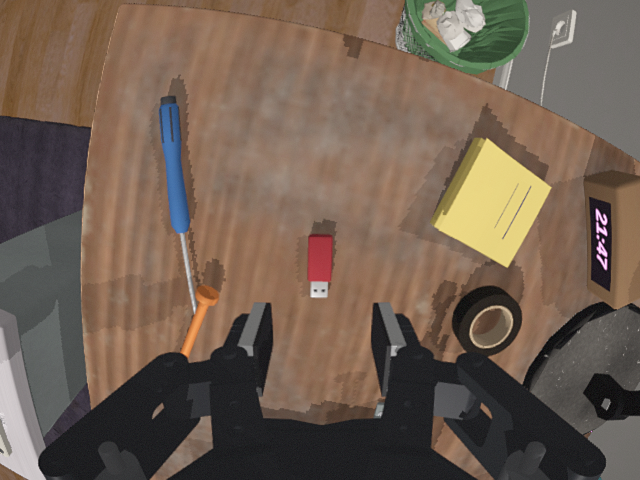

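```bash
python3 - <<'E'
from h import *
plan(.4643,.318,.03,13,step=.02)
E
```

```text
now 2.6 [0.4631 0.3318 0.1212] yaw 14.28 tilt 0.28 F [-0.3 -0.2 -0.1] w 0.0426
[[-0.0005,0.003,0.0198,1.3],[-0.0004,0.003,0.0198,-0.0],[-0.0004,0.003,0.0198,-0.0],[-0.0004,0.003,0.0198,-0.0],[-0.0003,0.0018,0.0121,-0.0],[0.0,0.0,-0.0,-0.0],[0.0,0.0,-0.0,-0.0],[0.0,0.0,-0.0,-0.0]]
left [0. 0. 0.] 0.0
```

>>> {"op": "send_rows", "data": {"increments": [[[-0.001,0.005,0.02,1.3],[-0.001,0.005,0.02,0],[0,0.004,0.02,0],[0,0,0.015,0],[0,0,0.008,0],[0,0,0,0],[0,0,0,0],[0,0,0,0]]]}}

```text
clock: 3.4
eef_pos: [0.471, 0.317, 0.0474]
tool_rot: [0.994, 0.11, 0.011, -0.005]
ft_force: [0.5, 0.5, -0.1]
grip_width: 0.0428
```

```bash
python3 - <<'E'
from h import *
plan(.4643,.318,.013,13,step=.005)
c=snap('wrist','wrist2.png')
E
```

```text
now 3.4 [0.471  0.317  0.0474] yaw 12.58 tilt 1.38 F [ 0.5  0.5 -0.1] w 0.0428
[[-0.0009,-0.0004,0.0049,-0.4],[-0.0009,-0.0004,0.0049,-0.0],[-0.0009,-0.0004,0.0049,-0.0],[-0.0009,-0.0004,0.0049,-0.0],[-0.0009,-0.0004,0.0049,-0.0],[-0.0009,-0.0004,0.0049,-0.0],[-0.0009,-0.0004,0.0049,-0.0],[-0.0,-0.0,0.0001,-0.0]]
left [0. 0. 0.] 0.0
```

View pics/wrist2.png

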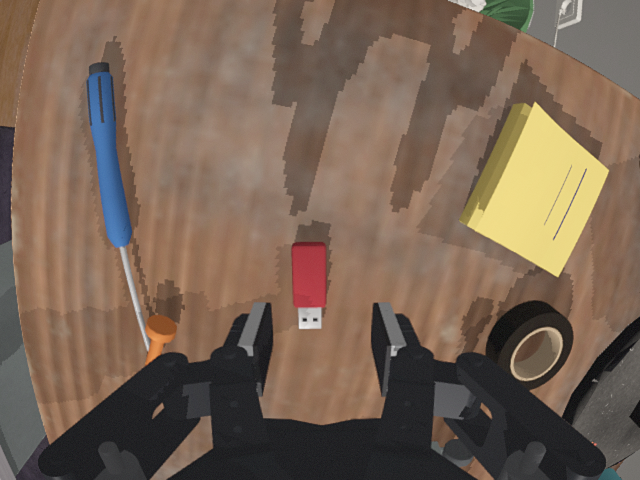

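```bash
python3 - <<'E'
from h import *
o,M=cur(); print(o['joint_pos'].round(3),o['joint_vel'].round(3),M.round(3)); plan(.464,.318,.03)
E
```

```text
[ 0.594  0.511 -0.136  0.899 -0.002  1.945] [ 0.002  0.003 -0.    -0.006  0.    -0.   ] [[ 0.976  0.218  0.022]
 [ 0.218 -0.976  0.012]
 [ 0.024 -0.007 -1.   ]]
now 3.45 [0.4712 0.3171 0.0476] yaw 12.59 tilt 1.41 F [-0.  -0.6  0. ] w 0.0426
[[-0.0068,-0.0024,0.0176,-0.0],[0.0,0.0,-0.0,-0.0],[0.0,0.0,-0.0,-0.0],[0.0,0.0,-0.0,-0.0],[0.0,0.0,-0.0,-0.0],[0.0,0.0,-0.0,-0.0],[0.0,0.0,-0.0,-0.0],[0.0,0.0,-0.0,-0.0]]
left [0. 0. 0.] 0.0
```

```bash
python3 - <<'E'
s=open('h.py').read()
s=s.replace("a=np.deg2rad(w); X=np.array([np.cos(a),np.sin(a),0]); Y=np.array([np.sin(a),-np.cos(a),0])","B=M if i==0 else B")
s=s.replace("rows.append([round(float(s@X),4),round(float(s@Y),4),round(float(-s[2]),4),round(float(-dw),1)])","t=s@B; rows.append([round(float(q),4) for q in t]+[round(float(-dw),1)]); B=B@R.from_euler('z',-dw,degrees=True).as_matrix()")
s=s.replace("print('now'","print('zdir',M[:,2].round(4)); print('now'")
open('h.py','w').write(s)
E
python3 - <<'E'
from h import *
plan(.4643,.318,.02,13,step=.004)
E
```

```text
zdir [ 0.0216  0.0118 -0.9997]
now 3.45 [0.4712 0.3171 0.0476] yaw 12.59 tilt 1.41 F [-0.  -0.6  0. ] w 0.0426
[[-0.001,-0.0003,0.0039,-0.4],[-0.001,-0.0003,0.0039,-0.0],[-0.001,-0.0003,0.0039,-0.0],[-0.001,-0.0003,0.0039,-0.0],[-0.001,-0.0003,0.0039,-0.0],[-0.001,-0.0003,0.0039,-0.0],[-0.001,-0.0003,0.0039,-0.0],[-0.0001,-0.0,0.0004,-0.0]]
left [0. 0. 0.] 0.0
```

>>> {"op": "send_rows", "data": {"increments": [[[-0.001,0,0.004,-0.4],[-0.001,0,0.004,0],[-0.001,0,0.004,0],[-0.001,0,0.004,0],[-0.001,0,0.004,0],[-0.001,0,0.004,0],[-0.001,0,0.003,0],[0,0,0,0]]]}}

```text
clock: 4.25
eef_pos: [0.4647, 0.3165, 0.0189]
tool_rot: [0.993, 0.114, 0.012, -0.005]
ft_force: [-0.9, -0.0, 0.8]
grip_width: 0.0431
```

```bash
python3 - <<'E'
from h import *
plan(.4643,.318,.013,13,step=.004)
c=snap('wrist','wrist3.png')
im=c['image'].astype(int)
m=((im[...,0]>im[...,1]*2.2)&(im[...,0]>100)&(im[...,2]<im[...,0]*.6)).astype(np.uint8)
k,l,s,ce=cv2.connectedComponentsWithStats(m)
for i in range(1,k):
    if s[i,4]>200: 
        ys,xs=np.nonzero(l==i); pts=np.array([plane(c,x,y,.008,True)[:2] for x,y in zip(xs,ys)])
        u,_,vt=np.linalg.svd(pts-pts.mean(0),full_matrices=False); print(pts.mean(0),np.ptp((pts-pts.mean(0))@vt.T,axis=0),np.rad2deg(np.arctan2(vt[0,1],vt[0,0])))
E
```

```text
zdir [ 0.0229  0.0127 -0.9997]
now 4.25 [0.4647 0.3165 0.0189] yaw 13.07 tilt 1.5 F [-0.9 -0.   0.8] w 0.0431
[[-0.0001,-0.001,0.0039,0.1],[-0.0001,-0.0005,0.002,-0.0],[0.0,0.0,0.0,-0.0],[0.0,0.0,0.0,-0.0],[0.0,0.0,0.0,-0.0],[0.0,0.0,0.0,-0.0],[0.0,0.0,0.0,-0.0],[0.0,0.0,0.0,-0.0]]
left [0. 0. 0.] 0.0
[0.46244183 0.32422613] [0.03454289 0.01658372] -78.27666104161993
```

View pics/wrist3.png

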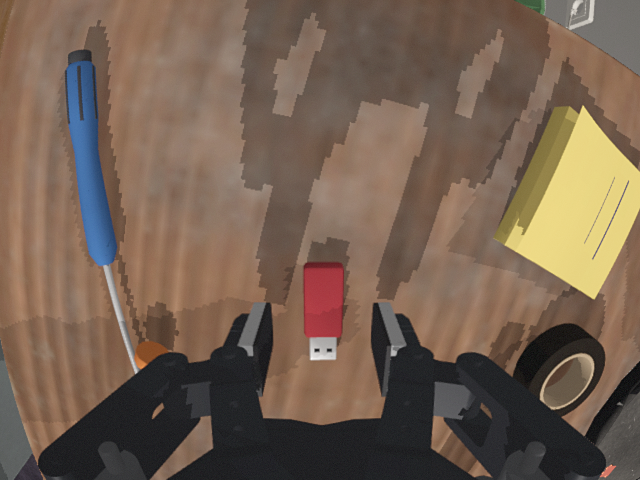

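The stick sits midway between the pads at (323,310). I'll descend the last 6 mm and close.

>>> {"op": "send_rows", "data": {"increments": [[[0,-0.001,0.003,0],[0,-0.001,0.003,0],[0,0,0,0],[0,0,0,0],[0,0,0,0],[0,0,0,0],[0,0,0,0],[0,0,0,0]]]}}

```text
clock: 5.1
eef_pos: [0.4653, 0.3192, 0.0134]
tool_rot: [0.993, 0.114, 0.013, -0.006]
ft_force: [0.4, -0.4, 0.2]
grip_width: 0.0426
```

>>> {"op": "send_rows", "data": {"increments": [[[0,0,0,0],[0,0,0,0],[0,0,0,0],[0,0,0,0],[0,0,0,0],[0,0,0,0],[0,0,0,0],[0,0,0,0]]], "hand": 1}}

```text
clock: 5.9
eef_pos: [0.4655, 0.3193, 0.0138]
tool_rot: [0.993, 0.114, 0.013, -0.006]
ft_force: [-0.8, 0.1, 1.1]
grip_width: 0.0146
```

```bash
python3 - <<'E'
from h import *
plan(.4643,.318,.1,13,step=.01)
c=snap('wrist','wrist4.png')
E
```

```text
zdir [ 0.0252  0.0143 -0.9996]
now 5.9 [0.4655 0.3193 0.0138] yaw 13.06 tilt 1.66 F [-0.8  0.1  1.1] w 0.0146
[[0.0001,0.0,-0.01,0.1],[0.0001,0.0,-0.01,-0.0],[0.0001,0.0,-0.01,-0.0],[0.0001,0.0,-0.01,-0.0],[0.0001,0.0,-0.01,-0.0],[0.0001,0.0,-0.01,-0.0],[0.0001,0.0,-0.01,-0.0],[0.0001,0.0,-0.01,-0.0]]
left [-0.    -0.     0.006] 0.0
```

View pics/wrist4.png

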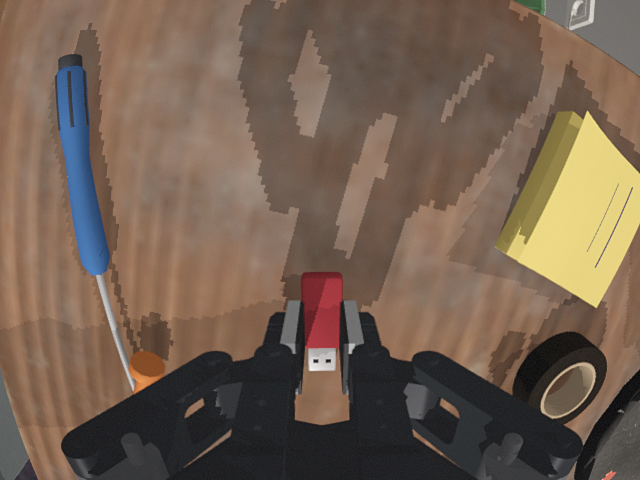

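>>> {"op": "send_rows", "data": {"increments": [[[0,0,-0.01,0],[0,0,-0.015,0],[0,0,-0.02,0],[0,0,-0.02,0],[0,0,-0.02,0],[0,0,-0.015,0],[0,0,-0.01,0],[0,0,0,0]]]}}

```text
clock: 6.75
eef_pos: [0.4621, 0.3174, 0.1312]
tool_rot: [0.993, 0.114, 0.013, -0.006]
ft_force: [0.6, 1.0, -0.5]
grip_width: 0.0146
```

```bash
python3 - <<'E'
from h import *
x,y=b2w(23,-6); print(x,y)
plan(x,y,.13,8.15,step=.035)
c=snap('wrist','wrist5.png')
E
```

```text
0.58121829820929 0.10042119621900973
zdir [ 0.0248  0.014  -0.9996]
now 6.75 [0.4621 0.3174 0.1312] yaw 13.06 tilt 1.63 F [ 0.6  1.  -0.5] w 0.0146
[[0.0095,0.0337,0.0002,4.9],[0.0123,0.0328,0.0002,-0.0],[0.0123,0.0328,0.0002,-0.0],[0.0123,0.0328,0.0002,-0.0],[0.0123,0.0328,0.0002,-0.0],[0.0123,0.0328,0.0002,-0.0],[0.0123,0.0328,0.0002,-0.0],[0.0009,0.0024,0.0,-0.0]]
left [0. 0. 0.] 0.0
```

View pics/wrist5.png

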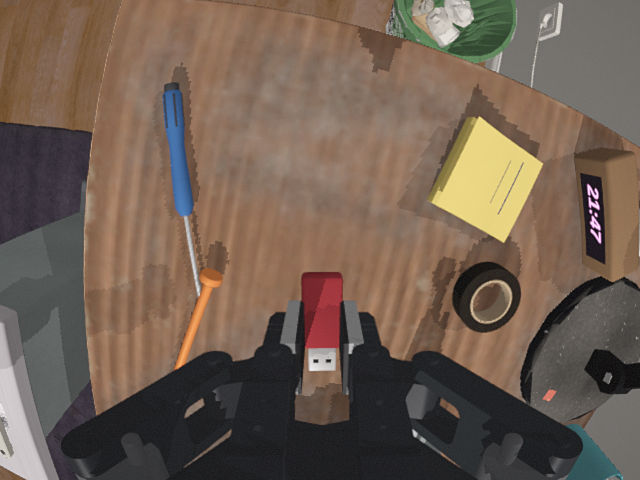

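>>> {"op": "send_rows", "data": {"increments": [[[0.009,0.034,0,4.9],[0.012,0.033,0,0],[0.012,0.033,0,0],[0.012,0.033,0,0],[0.012,0.033,0,0],[0.012,0.033,0,0],[0.012,0.033,0,0],[0,0,0,0]]]}}

```text
clock: 7.6
eef_pos: [0.5766, 0.0927, 0.1209]
tool_rot: [0.997, 0.072, 0.006, -0.005]
ft_force: [-0.4, 0.5, 0.2]
grip_width: 0.0149
```

```bash
python3 - <<'E'
from h import *
x,y=b2w(23,-6); print(x,y)
plan(x,y,.10,8.15,step=.01)
c=snap('wrist','wrist6.png')
c=snap('side','side6.png')
E
```

```text
0.58121829820929 0.10042119621900973
zdir [ 0.0109  0.0099 -0.9999]
now 7.6 [0.5766 0.0927 0.1209] yaw 8.28 tilt 0.84 F [-0.4  0.5  0.2] w 0.0149
[[0.0024,-0.003,0.0092,0.1],[0.0024,-0.003,0.0092,-0.0],[0.0007,-0.0008,0.0026,-0.0],[0.0,0.0,0.0,-0.0],[0.0,0.0,0.0,-0.0],[0.0,0.0,0.0,-0.0],[0.0,0.0,0.0,-0.0],[0.0,0.0,0.0,-0.0]]
left [0. 0. 0.] 0.0
```

View pics/wrist6.png

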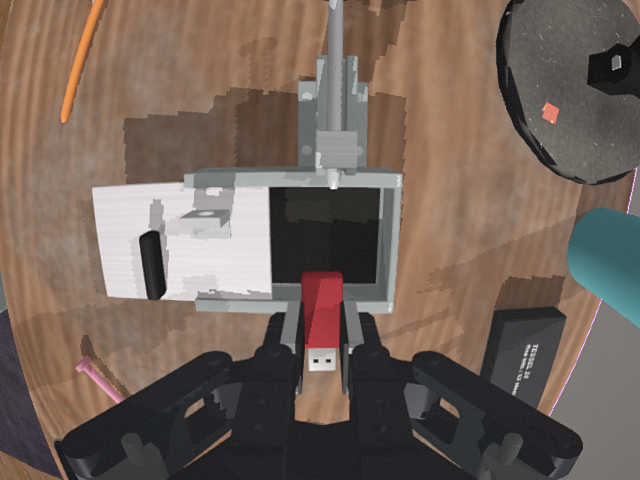

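View pics/side6.png

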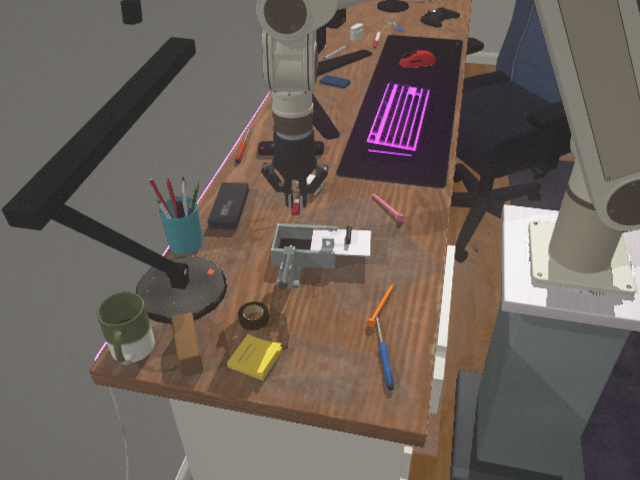

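```bash
python3 - <<'E'
from h import *
c=load('wrist6.npz')
g=cv2.imread('pics/wrist6.png')[150:330,80:420]
cv2.imwrite('pics/w6z.png',cv2.resize(g,(800,int(180*800/340)),interpolation=cv2.INTER_CUBIC))
for n,(u,v),z in [('++',(402,174),.04),('-+',(185,176),.04),('+-',(395,312),.04),('--',(197,310),.04),('ribtop',(151,265),.052),('strap',(337,146),.057),('tip',(334,183),.048),('coverTL',(93,188),.036),('coverBL',(108,297),.036),('covR',(271,240),.036)]:
    p=plane(c,u,v,z,True); print(n,p.round(4),w2b(p).round(1))
E
```

```text
++ [0.6148 0.1537 0.04  ] [63.8 42. ]
-+ [0.4877 0.1355 0.04  ] [-64.6  42. ]
+- [0.6285 0.0662 0.04  ] [ 64.9 -46.5]
-- [0.4994 0.0485 0.04  ] [-65.3 -45.8]
ribtop [0.4718 0.0805 0.052 ] [-88.1 -10.2]
strap [0.5739 0.1638 0.057 ] [24.7 57.8]
tip [0.5758 0.1431 0.048 ] [23.7 37. ]
coverTL [0.4184 0.1213 0.036 ] [-135.2   37.7]
coverBL [0.4281 0.0432 0.036 ] [-136.7  -40.9]
covR [0.5438 0.102  0.036 ] [-13.8   0.9]
```

View pics/w6z.png

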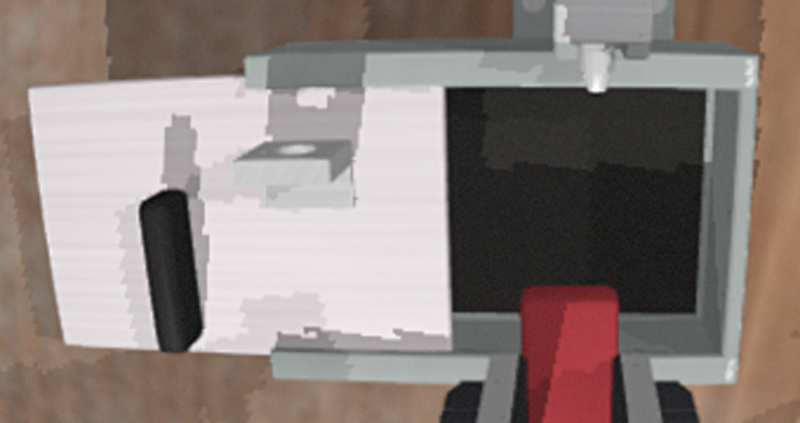

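```bash
python3 - <<'E'
from h import *
x,y=b2w(23,-5)
plan(x,y,.065,8.15,step=.01)
E
```

```text
zdir [ 0.0087  0.0114 -0.9999]
now 7.7 [0.5747 0.0956 0.1208] yaw 8.48 tilt 0.82 F [-1.   0.4 -0.1] w 0.0146
[[0.0012,-0.0007,0.0099,0.3],[0.0012,-0.0008,0.0099,-0.0],[0.0012,-0.0008,0.0099,-0.0],[0.0012,-0.0008,0.0099,-0.0],[0.0012,-0.0008,0.0099,-0.0],[0.0007,-0.0005,0.0064,-0.0],[0.0,0.0,0.0,-0.0],[0.0,0.0,0.0,-0.0]]
left [0. 0. 0.] 0.0
```

>>> {"op": "send_rows", "data": {"increments": [[[0.001,-0.001,0.01,0.3],[0.001,-0.001,0.01,0],[0.001,-0.001,0.01,0],[0.001,-0.001,0.01,0],[0.001,-0.001,0.01,0],[0.001,0,0.006,0],[0,0,0,0],[0,0,0,0]]]}}

```text
clock: 8.5
eef_pos: [0.5765, 0.1079, 0.0569]
tool_rot: [0.997, 0.075, 0.001, -0.006]
ft_force: [0.4, 0.1, -0.2]
grip_width: 0.015
```

```bash
python3 - <<'E'
from h import *
x,y=b2w(23,-5)
plan(x,y,.025,8.15,step=.006)
print(w2b(cur()[0]['eef_pos']))
c=snap('wrist','wrist7.png')
E
```

```text
zdir [ 0.002   0.0114 -0.9999]
now 8.5 [0.5765 0.1079 0.0569] yaw 8.63 tilt 0.66 F [ 0.4  0.1 -0.2] w 0.015
[[0.0006,0.0014,0.0058,0.5],[0.0006,0.0014,0.0058,-0.0],[0.0006,0.0014,0.0058,-0.0],[0.0006,0.0014,0.0058,-0.0],[0.0006,0.0014,0.0058,-0.0],[0.0003,0.0006,0.0028,-0.0],[0.0,0.0,0.0,-0.0],[0.0,0.0,0.0,-0.0]]
left [0. 0. 0.] 0.0
[19.35797638  2.09006972]
```

View pics/wrist7.png

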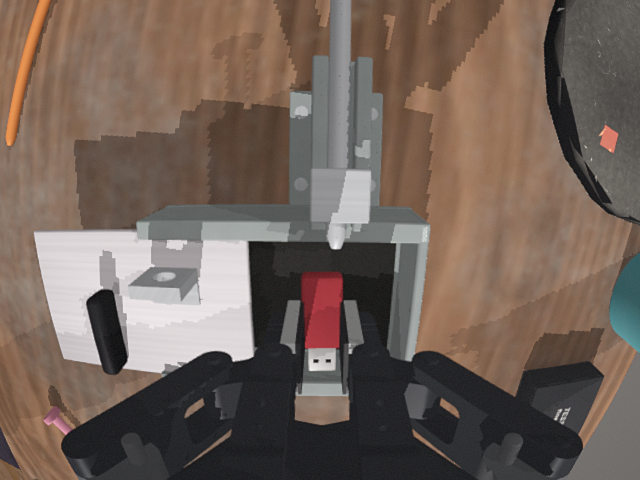

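>>> {"op": "send_rows", "data": {"increments": [[[0.002,0.004,0,0.5],[0.002,0.003,0,0],[0,0,0.005,0],[0,0,0.005,0],[0,0,0.005,0],[0,0,0.005,0],[0,0,0.003,0],[0,0,0,0]]]}}

```text
clock: 9.35
eef_pos: [0.5833, 0.1006, 0.0334]
tool_rot: [0.998, 0.07, 0.003, -0.006]
ft_force: [-0.1, -0.0, -1.3]
grip_width: 0.0146
```

```bash
python3 - <<'E'
from h import *
x,y=b2w(23,-5)
plan(x,y,.018,8.15,step=.003)
print(w2b(cur()[0]['eef_pos']))
c=snap('wrist','wrist8.png')
E
```

```text
zdir [ 0.0053  0.0118 -0.9999]
now 9.35 [0.5833 0.1006 0.0334] yaw 8.0 tilt 0.74 F [-0.1 -0.  -1.3] w 0.0146
[[-0.0004,-0.0002,0.003,-0.1],[-0.0004,-0.0002,0.003,-0.0],[-0.0004,-0.0002,0.003,-0.0],[-0.0004,-0.0002,0.003,-0.0],[-0.0004,-0.0002,0.003,-0.0],[-0.0001,-0.0,0.0006,-0.0],[0.0,0.0,0.0,-0.0],[0.0,0.0,0.0,-0.0]]
left [0. 0. 0.] 0.0
[25.05586983 -6.10947067]
```

View pics/wrist8.png

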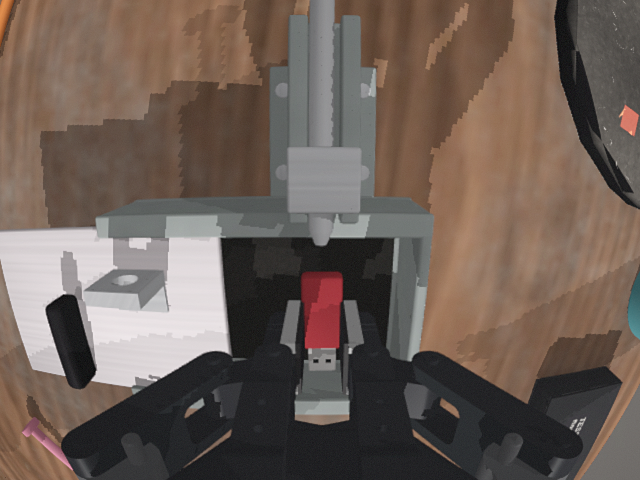

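>>> {"op": "send_rows", "data": {"increments": [[[-0.001,0,0.003,0],[-0.001,0,0.003,0],[0,0,0.003,0],[0,0,0.003,0],[0,0,0.001,0],[0,0,0,0],[0,0,0,0],[0,0,0,0]]]}}

```text
clock: 10.2
eef_pos: [0.5816, 0.1007, 0.0199]
tool_rot: [0.998, 0.07, 0.004, -0.006]
ft_force: [0.1, -0.1, -1.0]
grip_width: 0.0143
```

```bash
python3 - <<'E'
from h import *
x,y=b2w(23,-5)
plan(x,y,.018,8.15,step=.002)
print(w2b(cur()[0]['eef_pos']))
E
```

```text
zdir [ 0.0063  0.012  -0.9999]
now 10.2 [0.5816 0.1007 0.0199] yaw 8.02 tilt 0.78 F [ 0.1 -0.1 -1. ] w 0.0143
[[-0.0004,-0.0007,0.0018,-0.1],[-0.0,-0.0,0.0001,-0.0],[0.0,0.0,0.0,-0.0],[0.0,0.0,0.0,-0.0],[0.0,0.0,0.0,-0.0],[0.0,0.0,0.0,-0.0],[0.0,0.0,0.0,-0.0],[0.0,0.0,0.0,-0.0]]
left [0. 0. 0.] 0.0
[23.40856465 -5.72670144]
```

>>> {"op": "send_rows", "data": {"increments": [[[0,0,0.001,0],[0,0,0.001,0],[0,0,0,0],[0,0,0,0],[0,0,0,0],[0,0,0,0],[0,0,0,0],[0,0,0,0]]]}}

```text
clock: 11.0
eef_pos: [0.5819, 0.1008, 0.0182]
tool_rot: [0.998, 0.07, 0.004, -0.006]
ft_force: [-0.5, 0.5, -0.2]
grip_width: 0.0147
```

```bash
python3 - <<'E'
from h import *
plan(.58,.1,.018,8.15,step=.002,n=1)
E
```

```text
zdir [ 0.0071  0.0122 -0.9999]
now 11.0 [0.5819 0.1008 0.0182] yaw 8.02 tilt 0.81 F [-0.5  0.5 -0.2] w 0.0147
[[-0.0019,0.0005,0.0001,-0.1]]
left [-0. -0. -0.] 0.0
```

>>> {"op": "send_rows", "data": {"increments": [[[0,0,0,0],[0,0,0,0],[0,0,0,0],[0,0,0,0],[0,0,-0.003,0],[0,0,-0.006,0],[0,0,-0.008,0],[0,0,-0.008,0]]], "hand": 0.35}}

```text
clock: 11.8
eef_pos: [0.581, 0.1004, 0.0441]
tool_rot: [0.998, 0.07, 0.003, -0.006]
ft_force: [0.7, 0.3, -0.0]
grip_width: 0.028
```

```bash
python3 - <<'E'
from h import *
plan(.58,.1,.12,8.15,step=.02)
c=snap('wrist','wrist9.png')
E
```

```text
zdir [ 0.0051  0.0118 -0.9999]
now 11.8 [0.581  0.1004 0.0441] yaw 8.03 tilt 0.74 F [ 0.7  0.3 -0. ] w 0.028
[[-0.0001,-0.0002,-0.02,-0.1],[-0.0001,-0.0002,-0.02,-0.0],[-0.0001,-0.0002,-0.02,-0.0],[-0.0001,-0.0001,-0.0159,-0.0],[0.0,0.0,0.0,-0.0],[0.0,0.0,0.0,-0.0],[0.0,0.0,0.0,-0.0],[0.0,0.0,0.0,-0.0]]
left [0. 0. 0.] 0.0
```

View pics/wrist9.png

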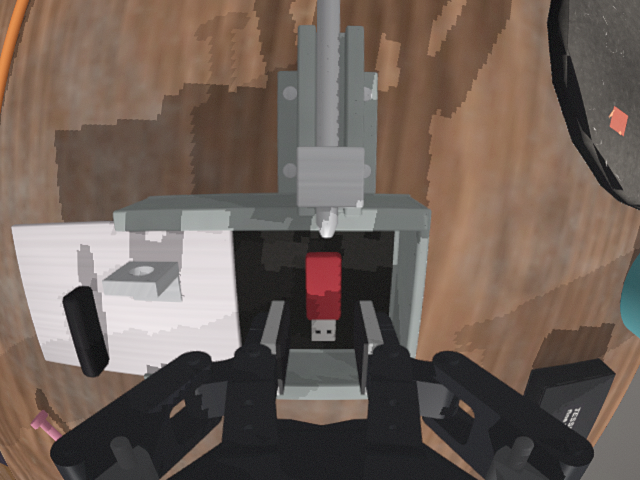

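>>> {"op": "send_rows", "data": {"increments": [[[0,0,-0.015,0],[0,0,-0.02,0],[0,0,-0.015,0],[-0.02,0,-0.005,0],[-0.03,0,0,0],[-0.03,0,0,0],[-0.03,0,0,0],[-0.02,0,0,0]]], "hand": 1}}

```text
clock: 12.65
eef_pos: [0.4547, 0.082, 0.1063]
tool_rot: [0.997, 0.07, 0.011, -0.006]
ft_force: [0.7, 0.0, -0.6]
grip_width: -0.0001
```

```bash
python3 - <<'E'
from h import *
x,y=b2w(-130,-14)
plan(x,y,.07,8.15,step=.015)
print(w2b(cur()[0]['eef_pos']))
c=snap('scene','scene10.png')
E
```

```text
zdir [ 0.0211  0.0145 -0.9997]
now 12.65 [0.4547 0.082  0.1063] yaw 8.01 tilt 1.47 F [ 0.7  0.  -0.6] w -0.0001
[[-0.0087,0.0027,0.0119,-0.1],[-0.0087,0.0027,0.0119,-0.0],[-0.0086,0.0027,0.0118,-0.0],[0.0,0.0,0.0,-0.0],[0.0,0.0,0.0,-0.0],[0.0,0.0,0.0,-0.0],[0.0,0.0,0.0,-0.0],[0.0,0.0,0.0,-0.0]]
left [0. 0. 0.] 0.0
[-104.8600611    -6.31053212]
```

View pics/scene10.png

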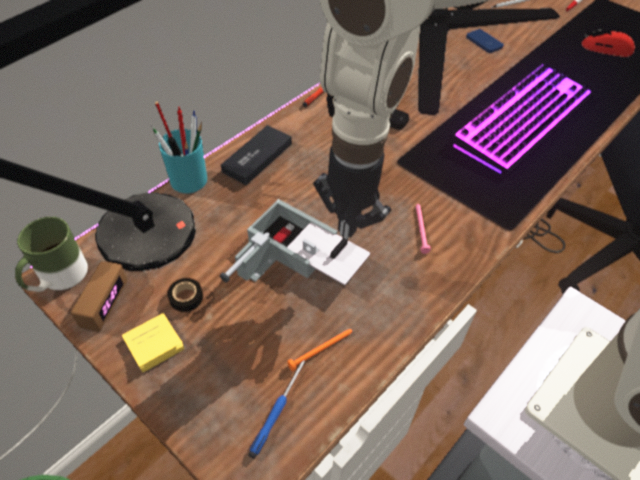

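The stick is visible on the box floor at (284,233), and the gripper is above the rib. Next I move to the -x side of the rib and go down there.

>>> {"op": "send_rows", "data": {"increments": [[[-0.012,0.003,0,0],[-0.012,0.003,0,0],[-0.005,0.002,0,0],[0,0,0.012,0],[0,0,0.012,0],[0,0,0.01,0],[0,0,0.005,0],[0,0,0,0]]]}}

```text
clock: 13.5
eef_pos: [0.4276, 0.0697, 0.0684]
tool_rot: [0.997, 0.07, 0.014, -0.007]
ft_force: [-0.2, -0.6, 0.0]
grip_width: 0.0002
```

```bash
python3 - <<'E'
from h import *
x,y=b2w(-122,-14)
plan(x,y,.052,8.15,step=.006)
print(w2b(cur()[0]['eef_pos']))
c=snap('wrist','wrist11.png')
c=snap('side','side11.png')
cv2.imwrite('pics/side11z.png',cv2.resize(cv2.imread('pics/side11.png')[120:300,240:440],(800,720))[:600])
E
```

```text
zdir [ 0.0275  0.0155 -0.9995]
now 13.5 [0.4276 0.0697 0.0684] yaw 7.98 tilt 1.81 F [-0.2 -0.6  0. ] w 0.0002
[[0.0033,-0.0001,0.005,-0.2],[0.0033,-0.0001,0.005,-0.0],[0.0033,-0.0001,0.005,-0.0],[0.0011,-0.0,0.0016,-0.0],[0.0,0.0,0.0,-0.0],[0.0,0.0,0.0,-0.0],[0.0,0.0,0.0,-0.0],[0.0,0.0,0.0,-0.0]]
left [0. 0. 0.] 0.0
[-133.40876131  -14.60090854]
```

View pics/wrist11.png

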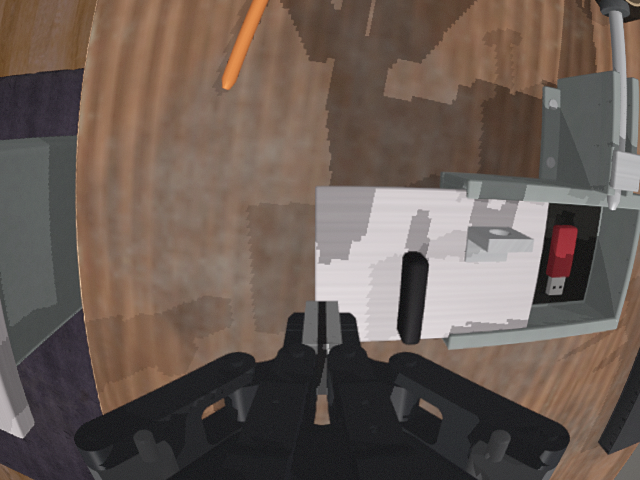

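View pics/side11z.png

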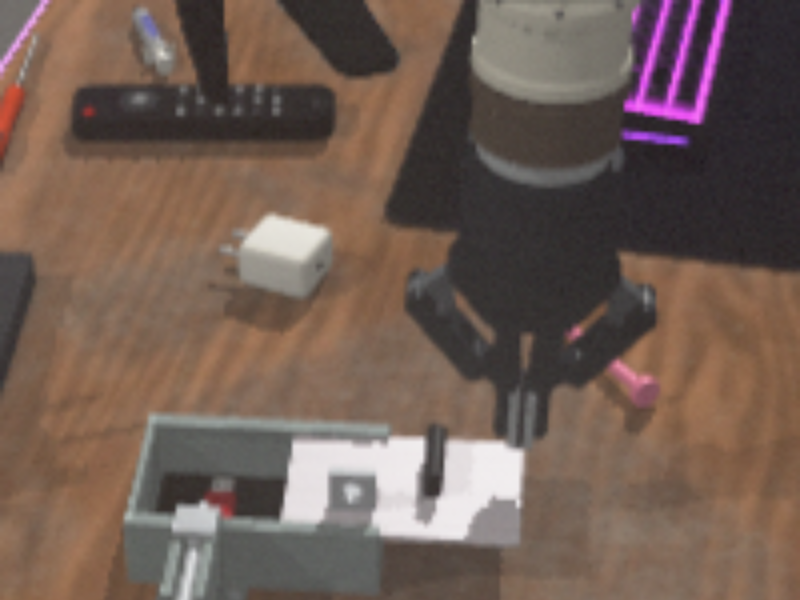

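>>> {"op": "send_rows", "data": {"increments": [[[0.002,0,0.005,0],[0.002,0,0.005,0],[0.002,0,0.005,0],[0.002,0,0.002,0],[0.002,0,0,0],[0,0,0,0],[0,0,0,0],[0,0,0,0]]]}}

```text
clock: 14.4
eef_pos: [0.4408, 0.0719, 0.0519]
tool_rot: [0.997, 0.07, 0.016, -0.007]
ft_force: [0.4, 0.8, 0.1]
grip_width: -0.0
```

```bash
python3 - <<'E'
from h import *
x,y=b2w(-35,-14)
plan(x,y,.052,8.15,step=.006)
print(w2b(cur()[0]['eef_pos']))
E
```

```text
zdir [ 0.0309  0.0161 -0.9994]
now 14.4 [0.4408 0.0719 0.0519] yaw 7.99 tilt 2.0 F [0.4 0.8 0.1] w -0.0
[[0.006,-0.0,0.0002,-0.2],[0.006,-0.0,0.0002,-0.0],[0.006,-0.0,0.0002,-0.0],[0.006,-0.0,0.0002,-0.0],[0.006,-0.0,0.0002,-0.0],[0.006,-0.0,0.0002,-0.0],[0.006,-0.0,0.0002,-0.0],[0.006,-0.0,0.0002,-0.0]]
left [0.037 0.005 0.   ] 0.0
[-120.05766604  -14.2988969 ]
```

>>> {"op": "send_rows", "data": {"increments": [[[0.004,0,0,0],[0.004,0,0,0],[0.004,0,0,0],[0.005,0,0,0],[0.006,0,0,0],[0.006,0,0,0],[0.006,0,0,0],[0.006,0,0,0]]]}}

```text
clock: 15.2
eef_pos: [0.4821, 0.0776, 0.0527]
tool_rot: [0.997, 0.07, 0.014, -0.007]
ft_force: [-0.7, -1.3, -0.5]
grip_width: -0.0001
```

```bash
python3 - <<'E'
from h import *
x,y=b2w(-35,-14)
plan(x,y,.052,8.15,step=.006)
print(w2b(cur()[0]['eef_pos']))
c=snap('wrist','wrist12.png')
E
```

```text
zdir [ 0.0264  0.0152 -0.9995]
now 15.2 [0.4821 0.0776 0.0527] yaw 7.99 tilt 1.74 F [-0.7 -1.3 -0.5] w -0.0001
[[0.006,-0.0001,0.0003,-0.2],[0.006,-0.0001,0.0003,-0.0],[0.006,-0.0001,0.0003,-0.0],[0.006,-0.0001,0.0003,-0.0],[0.006,-0.0001,0.0003,-0.0],[0.006,-0.0001,0.0003,-0.0],[0.006,-0.0001,0.0003,-0.0],[0.0014,-0.0,0.0001,-0.0]]
left [0. 0. 0.] 0.0
[-78.38821536 -14.53410961]
```

View pics/wrist12.png

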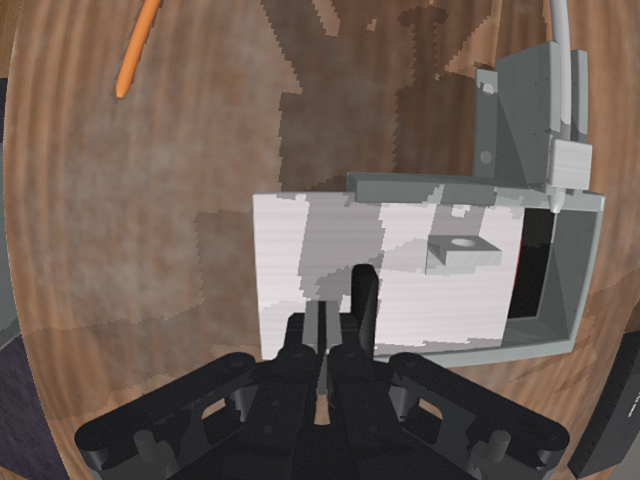

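>>> {"op": "send_rows", "data": {"increments": [[[0.005,0,0,0],[0.005,0,0,0],[0.005,0,0,0],[0.005,0,0,0],[0.005,0,0,0],[0.005,0,0,0],[0.004,0,0,0],[0.002,0,0,0]]]}}

```text
clock: 16.05
eef_pos: [0.5217, 0.0831, 0.0533]
tool_rot: [0.997, 0.07, 0.014, -0.007]
ft_force: [-2.7, -0.5, -0.5]
grip_width: 0.0003
```

```bash
python3 - <<'E'
from h import *
x,y=b2w(-35,-14)
plan(x,y,.052,8.15,step=.002)
print(w2b(cur()[0]['eef_pos']))
c=snap('wrist','wrist13.png')
E
```

```text
zdir [ 0.0265  0.0151 -0.9995]
now 16.05 [0.5217 0.0831 0.0533] yaw 7.98 tilt 1.75 F [-2.7 -0.5 -0.5] w 0.0003
[[0.0018,-0.0004,0.0008,-0.2],[0.0015,-0.0003,0.0007,-0.0],[0.0,0.0,0.0,-0.0],[0.0,0.0,0.0,-0.0],[0.0,0.0,0.0,-0.0],[0.0,0.0,0.0,-0.0],[0.0,0.0,0.0,-0.0],[0.0,0.0,0.0,-0.0]]
left [0. 0. 0.] 0.0
[-38.39176203 -14.72233701]
```

View pics/wrist13.png

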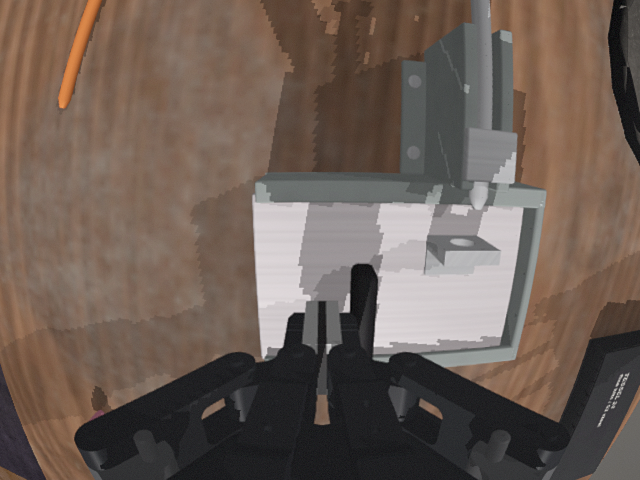

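>>> {"op": "send_rows", "data": {"increments": [[[0.001,0,0,0],[0.001,0,0,0],[0.001,0,0,0],[0.001,0,0,0],[0.001,0,0,0],[0.001,0,0,0],[0.001,0,0,0],[0.001,0,0,0]]]}}

```text
clock: 16.9
eef_pos: [0.5278, 0.0839, 0.0533]
tool_rot: [0.997, 0.07, 0.012, -0.006]
ft_force: [-5.8, -0.5, 4.4]
grip_width: 0.0002
```

```bash
python3 - <<'E'
from h import *
plan(.5,.1,.052,8.15,step=.002,n=1)
print(w2b(cur()[0]['eef_pos']))
E
```

```text
zdir [ 0.0221  0.0144 -0.9997]
now 16.9 [0.5278 0.0839 0.0533] yaw 7.99 tilt 1.51 F [-5.8 -0.5  4.4] w 0.0002
[[-0.0016,-0.0012,0.0001,-0.2]]
left [-0.026  0.015 -0.001] 0.0
[-32.25175422 -14.74700646]
```

>>> {"op": "send_rows", "data": {"increments": [[[0.002,0,0,0],[0.002,0,0,0],[0.002,0,0,0],[0.002,0,0,0],[0,0,0,0],[0,0,0,0],[0,0,0,0],[0,0,0,0]]]}}

```text
clock: 17.7
eef_pos: [0.5277, 0.0839, 0.0536]
tool_rot: [0.998, 0.07, 0.004, -0.006]
ft_force: [-3.2, 0.7, 1.9]
grip_width: -0.0003
```

```bash
python3 - <<'E'
from h import *
plan(.5,.1,.052,8.15,step=.002,n=1)
print(w2b(cur()[0]['eef_pos']))
c=snap('wrist','wrist14.png')
cv2.imwrite('pics/w14z.png',cv2.resize(c['image'][150:390,230:550,::-1],(800,600),interpolation=cv2.INTER_CUBIC))
E
```

```text
zdir [ 0.0065  0.0123 -0.9999]
now 17.7 [0.5277 0.0839 0.0536] yaw 7.99 tilt 0.8 F [-3.2  0.7  1.9] w -0.0003
[[-0.0016,-0.0012,0.0001,-0.2]]
left [-0.026  0.015 -0.002] 0.0
[-32.35891777 -14.7420192 ]
```

View pics/w14z.png

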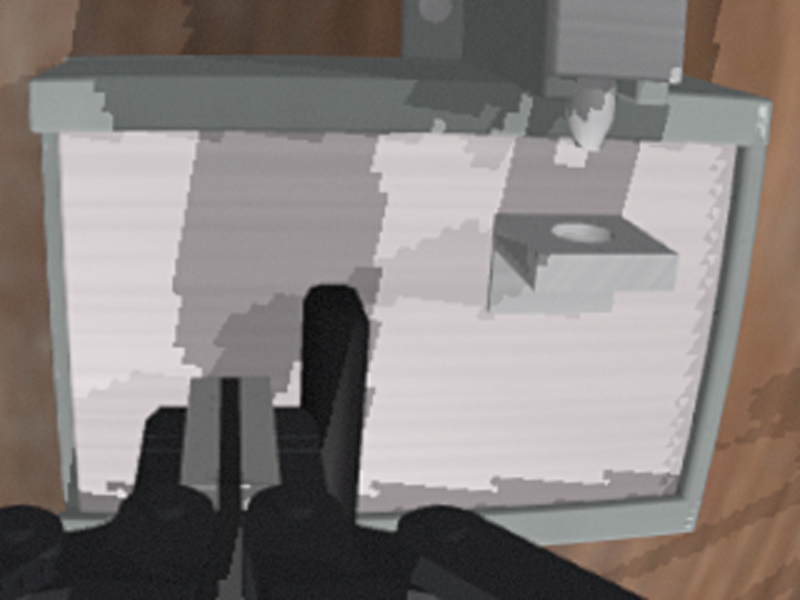

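>>> {"op": "send_rows", "data": {"increments": [[[0.004,0,0,0],[0.004,0,0,0],[0.004,0,0,0],[0,0,0,0],[-0.004,0,0,0],[-0.008,0,0,0],[-0.008,0,-0.01,0],[0,0,-0.02,0]]]}}

```text
clock: 18.55
eef_pos: [0.5081, 0.0809, 0.0838]
tool_rot: [0.998, 0.07, -0.007, -0.005]
ft_force: [-0.9, 0.5, 0.7]
grip_width: -0.0001
```

```bash
python3 - <<'E'
from h import *
x,y=b2w(25,190)
plan(x,y,.15,8.15,step=.04)
print(w2b(cur()[0]['eef_pos']))
c=snap('wrist','wrist15.png')
cv2.imwrite('pics/w15z.png',cv2.resize(c['image'][130:370,230:550,::-1],(800,600),interpolation=cv2.INTER_CUBIC))
E
```

```text
zdir [-0.0155  0.0096 -0.9998]
now 18.55 [0.5081 0.0809 0.0838] yaw 8.0 tilt 1.04 F [-0.9  0.5  0.7] w -0.0001
[[0.0132,-0.036,-0.0114,-0.1],[0.0133,-0.036,-0.0114,-0.0],[0.0133,-0.036,-0.0114,-0.0],[0.0133,-0.036,-0.0114,-0.0],[0.0133,-0.036,-0.0114,-0.0],[0.0096,-0.0259,-0.0082,-0.0],[0.0,0.0,0.0,-0.0],[0.0,0.0,0.0,-0.0]]
left [0. 0. 0.] 0.0
[-52.15998482 -14.91491214]
```

View pics/w15z.png

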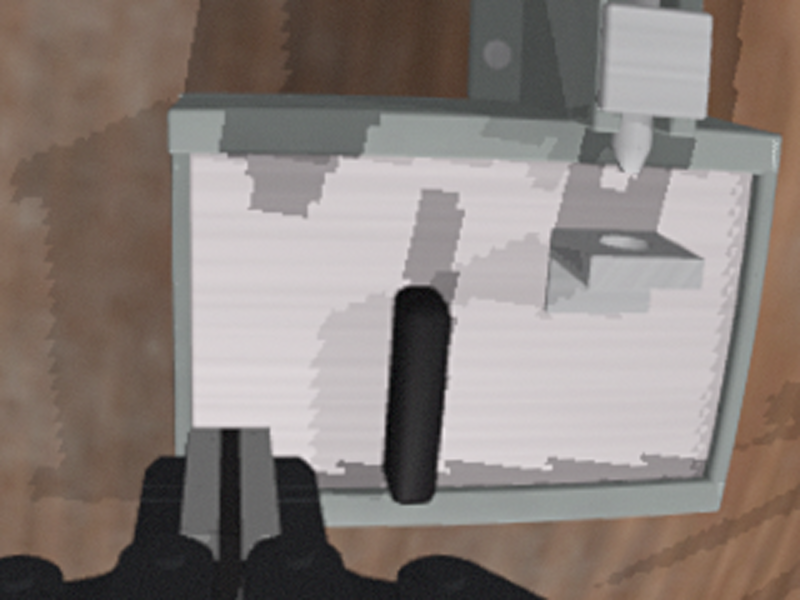

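>>> {"op": "send_rows", "data": {"increments": [[[0.013,-0.03,-0.015,0],[0.013,-0.036,-0.015,0],[0.013,-0.036,-0.015,0],[0.013,-0.036,-0.01,0],[0.013,-0.036,0,0],[0.01,-0.026,0,0],[0,0,0,0],[0,0,0,0]]]}}

```text
clock: 19.4
eef_pos: [0.5632, 0.2978, 0.1545]
tool_rot: [0.998, 0.068, 0.005, -0.009]
ft_force: [0.1, -0.9, 0.7]
grip_width: -0.0
```

```bash
python3 - <<'E'
from h import *
x,y=b2w(25,190)
plan(x,y,.08,8.15,step=.015)
print(w2b(cur()[0]['eef_pos']))
c0=load('scene0.npz'); print('tape',w2b(plane(c0,185,293,.015)))
for n in ['scene','side']:
  c=snap(n,n+'16.png')
cv2.imwrite('pics/s16z.png',np.hstack([cv2.resize(cv2.imread('pics/scene16.png')[170:330,180:380],(400,320)),cv2.resize(cv2.imread('pics/side16.png')[170:330,220:420],(400,320))]))
E
```

```text
zdir [ 0.009   0.018  -0.9998]
now 19.4 [0.5632 0.2978 0.1545] yaw 7.79 tilt 1.15 F [ 0.1 -0.9  0.7] w -0.0
[[-0.0018,0.0006,0.0149,-0.4],[-0.0018,0.0006,0.0149,-0.0],[-0.0018,0.0006,0.0149,-0.0],[-0.0018,0.0006,0.0149,-0.0],[-0.0018,0.0006,0.0148,-0.0],[0.0,0.0,0.0,-0.0],[0.0,0.0,0.0,-0.0],[0.0,0.0,0.0,-0.0]]
left [0. 0. 0.] 0.0
[ 33.11765692 191.90220247]
tape [ 75.08842261 194.33967091]
```

View pics/s16z.png

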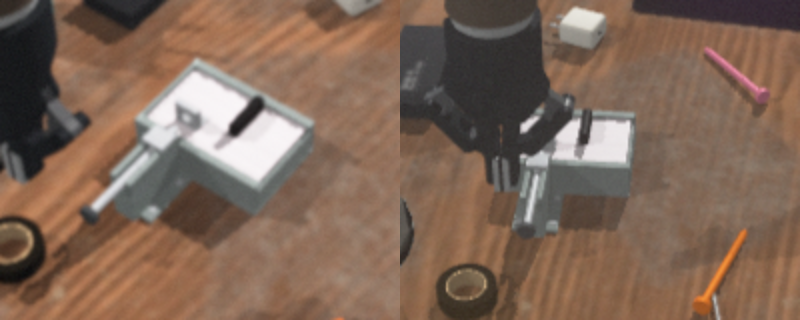

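>>> {"op": "send_rows", "data": {"increments": [[[-0.002,0.001,0.015,-0.4],[-0.002,0.001,0.015,0],[-0.002,0,0.015,0],[-0.002,0,0.015,0],[0,0,0.015,0],[0,0,0.01,0],[0,0,0.005,0],[0,0,0,0]]]}}

```text
clock: 20.3
eef_pos: [0.5563, 0.284, 0.0634]
tool_rot: [0.998, 0.064, 0.005, -0.008]
ft_force: [0.5, -0.6, -0.0]
grip_width: 0.0004
```

```bash
python3 - <<'E'
from h import *
x,y=b2w(25,175)
plan(x,y,.05,8.15,step=.005)
print(w2b(cur()[0]['eef_pos']))
E
```

```text
zdir [ 0.0095  0.0163 -0.9998]
now 20.3 [0.5563 0.284  0.0634] yaw 7.34 tilt 1.08 F [ 0.5 -0.6 -0. ] w 0.0004
[[0.0002,0.0016,0.0047,-0.8],[0.0002,0.0016,0.0047,-0.0],[0.0001,0.0013,0.0039,-0.0],[0.0,0.0,0.0,-0.0],[0.0,0.0,0.0,-0.0],[0.0,0.0,0.0,-0.0],[0.0,0.0,0.0,-0.0],[0.0,0.0,0.0,-0.0]]
left [0. 0. 0.] 0.0
[ 24.33584194 179.30223402]
```

>>> {"op": "send_rows", "data": {"increments": [[[0,0,0.004,-0.8],[0,0,0.004,0],[0,0,0.003,0],[0,0,0.001,0],[0,0,0,0],[0,0,0,0],[0,0,0,0],[0,0,0,0]]]}}

```text
clock: 21.1
eef_pos: [0.5582, 0.2851, 0.0533]
tool_rot: [0.997, 0.072, 0.008, -0.009]
ft_force: [-0.3, -0.7, 0.6]
grip_width: -0.0
```

```bash
python3 - <<'E'
from h import *
x,y=b2w(25,150)
plan(x,y,.051,8.15,step=.005)
print(w2b(cur()[0]['eef_pos']))
for n in ['scene','side','wrist']:
  c=snap(n,n+'17.png')
cv2.imwrite('pics/s17z.png',np.hstack([cv2.resize(cv2.imread('pics/scene17.png')[170:330,180:380],(400,320)),cv2.resize(cv2.imread('pics/side17.png')[170:330,220:420],(400,320))]))
E
```

```text
zdir [ 0.0139  0.0186 -0.9997]
now 21.1 [0.5582 0.2851 0.0533] yaw 8.21 tilt 1.33 F [-0.3 -0.7  0.6] w -0.0
[[-0.0002,0.005,0.0003,0.1],[-0.0002,0.005,0.0003,-0.0],[-0.0002,0.005,0.0003,-0.0],[-0.0002,0.005,0.0003,-0.0],[-0.0002,0.005,0.0003,-0.0],[-0.0002,0.005,0.0003,-0.0],[-0.0,0.0002,0.0,-0.0],[0.0,0.0,0.0,-0.0]]
left [0. 0. 0.] 0.0
[ 26.42526357 180.05843467]
```

View pics/s17z.png

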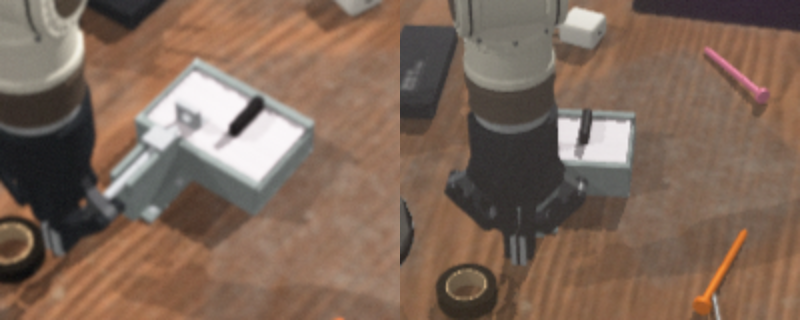

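>>> {"op": "send_rows", "data": {"increments": [[[0,0.003,0.001,0],[0,0.003,0,0],[0,0.004,0,0],[0,0.004,0,0],[0,0.004,0,0],[0,0.004,0,0],[0,0.004,0,0],[0,0.004,0,0]]]}}

```text
clock: 22.05
eef_pos: [0.563, 0.2531, 0.0518]
tool_rot: [0.997, 0.072, 0.008, -0.009]
ft_force: [-0.1, 0.3, -0.2]
grip_width: -0.0002
```

```bash
python3 - <<'E'
from h import *
x,y=b2w(25.5,127)
plan(x,y,.051,8.15,step=.004)
print(w2b(cur()[0]['eef_pos']))
for n in ['scene','side','wrist']:
  c=snap(n,n+'18.png')
cv2.imwrite('pics/s18z.png',np.hstack([cv2.resize(cv2.imread('pics/scene18.png')[170:330,180:380],(400,320)),cv2.resize(cv2.imread('pics/side18.png')[170:330,220:420],(400,320))]))
E
```

```text
zdir [ 0.0142  0.0193 -0.9997]
now 22.05 [0.563  0.2531 0.0518] yaw 8.2 tilt 1.37 F [-0.1  0.3 -0.2] w -0.0002
[[-0.0002,0.004,0.0001,0.1],[-0.0002,0.004,0.0001,-0.0],[-0.0002,0.004,0.0001,-0.0],[-0.0002,0.004,0.0001,-0.0],[-0.0002,0.004,0.0001,-0.0],[-0.0,0.0008,0.0,-0.0],[0.0,0.0,0.0,-0.0],[0.0,0.0,0.0,-0.0]]
left [0. 0. 0.] 0.0
[ 26.6147688  147.73109138]
```

View pics/s18z.png

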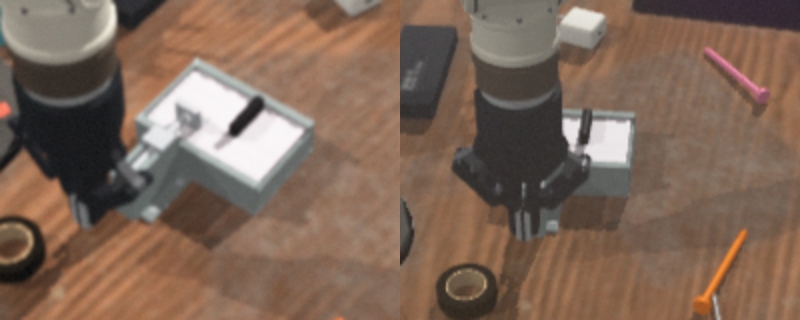

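View pics/wrist18.png

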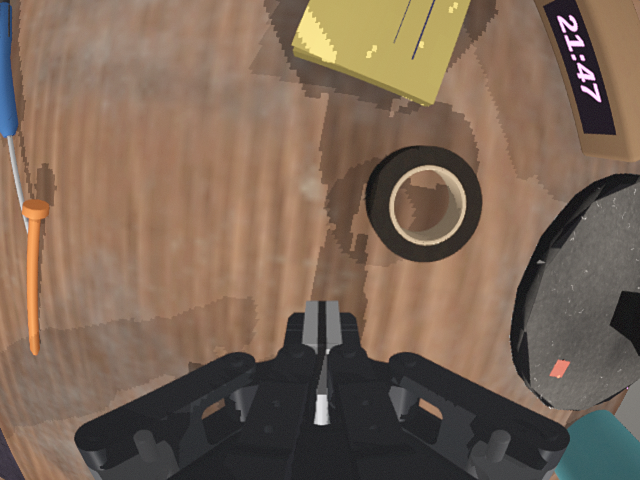

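>>> {"op": "send_rows", "data": {"increments": [[[-0.001,0.003,0,0],[0,0.003,0,0],[0,0.003,0,0],[0,0.003,0,0],[0,0.002,0,0],[0,0.002,0,0],[0,0.001,0,0],[0,0.001,0,0]]]}}

```text
clock: 23.0
eef_pos: [0.5647, 0.2344, 0.0516]
tool_rot: [0.997, 0.072, 0.008, -0.009]
ft_force: [0.2, 1.0, 0.1]
grip_width: 0.0002
```

```bash
python3 - <<'E'
from h import *
x,y=b2w(25.5,127)
plan(x,y,.051,8.15,step=.004)
print(w2b(cur()[0]['eef_pos']))
for n in ['scene','side']:
  c=snap(n,n+'19.png')
cv2.imwrite('pics/s19z.png',np.hstack([cv2.resize(cv2.imread('pics/scene19.png')[190:310,200:320],(400,400)),cv2.resize(cv2.imread('pics/side19.png')[190:310,240:360],(400,400))]))
E
```

```text
zdir [ 0.0145  0.02   -0.9997]
now 23.0 [0.5647 0.2344 0.0516] yaw 8.23 tilt 1.41 F [0.2 1.  0.1] w 0.0002
[[-0.0002,0.002,0.0006,0.1],[0.0,0.0,0.0,-0.0],[0.0,0.0,0.0,-0.0],[0.0,0.0,0.0,-0.0],[0.0,0.0,0.0,-0.0],[0.0,0.0,0.0,-0.0],[0.0,0.0,0.0,-0.0],[0.0,0.0,0.0,-0.0]]
left [0. 0. 0.] 0.0
[ 25.65476109 128.97842712]
```

View pics/s19z.png

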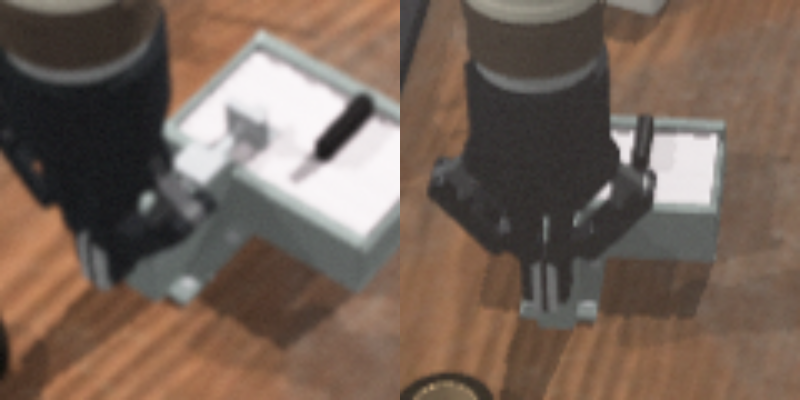

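>>> {"op": "send_rows", "data": {"increments": [[[0,0.001,0,0],[0,0.001,0,0],[0,0.001,0,0],[0,0.001,0,0],[0,0.001,0,0],[0,0.001,0,0],[0,0.001,0,0],[0,0.001,0,0]]]}}

```text
clock: 23.9
eef_pos: [0.565, 0.2317, 0.0517]
tool_rot: [0.997, 0.074, 0.008, -0.015]
ft_force: [-0.8, 5.1, -0.4]
grip_width: -0.0001
```

```bash
python3 - <<'E'
from h import *
plan(.5,.2,.051,8.15,step=.004,n=1)
print(w2b(cur()[0]['eef_pos']))
E
```

```text
zdir [ 0.0129  0.0305 -0.9995]
now 23.9 [0.565  0.2317 0.0517] yaw 8.49 tilt 1.9 F [-0.8  5.1 -0.4] w -0.0001
[[-0.0038,0.0012,-0.0001,0.3]]
left [-0.061 -0.03  -0.001] 0.0
[ 25.6009509  126.25431777]
```

>>> {"op": "send_rows", "data": {"increments": [[[0,0.003,0,0],[0,0.004,0,0],[0,0.005,0,0],[0,0.005,0,0],[0,0,0,0],[0,0,0,0],[0,0,0,0],[0,0,0,0]]]}}

```text
clock: 24.7
eef_pos: [0.5648, 0.2318, 0.0521]
tool_rot: [0.996, 0.081, 0.006, -0.031]
ft_force: [-0.9, 3.5, -0.3]
grip_width: 0.0002
```

```bash
python3 - <<'E'
from h import *
plan(.5,.2,.051,8.15,step=.004,n=1)
print(w2b(cur()[0]['eef_pos']))
E
```

```text
zdir [ 0.0075  0.0636 -0.998 ]
now 24.7 [0.5648 0.2318 0.0521] yaw 9.27 tilt 3.67 F [-0.9  3.5 -0.3] w 0.0002
[[-0.0038,0.0012,-0.0001,1.1]]
left [-0.061 -0.03  -0.001] 0.0
[ 25.33876682 126.41659068]
```

>>> {"op": "send_rows", "data": {"increments": [[[0,-0.004,0,0],[0,-0.008,0,0],[0,-0.012,0,0],[0,-0.015,0,0],[0,-0.01,-0.015,0],[0,-0.01,-0.02,0],[0,-0.01,-0.025,0],[0,-0.01,-0.025,0]]]}}

```text
clock: 25.5
eef_pos: [0.5469, 0.3077, 0.1383]
tool_rot: [0.996, 0.08, 0.001, -0.027]
ft_force: [0.9, 0.5, -0.0]
grip_width: -0.0004
```

```bash
python3 - <<'E'
from h import *
plan(.5,.2,.051,8.15,step=.004,n=1)
for n in ['scene','side']:
  c=snap(n,n+'20.png')
cv2.imwrite('pics/s20z.png',np.hstack([cv2.resize(cv2.imread('pics/scene20.png')[190:310,200:320],(400,400)),cv2.resize(cv2.imread('pics/side20.png')[190:310,240:360],(400,400))]))
E
```

```text
zdir [-0.0025  0.0532 -0.9986]
now 25.5 [0.5469 0.3077 0.1383] yaw 9.17 tilt 3.05 F [ 0.9  0.5 -0. ] w -0.0004
[[-0.0017,0.0028,0.0022,1.0]]
left [-0.046 -0.105 -0.085] 0.0
```

View pics/s20z.png

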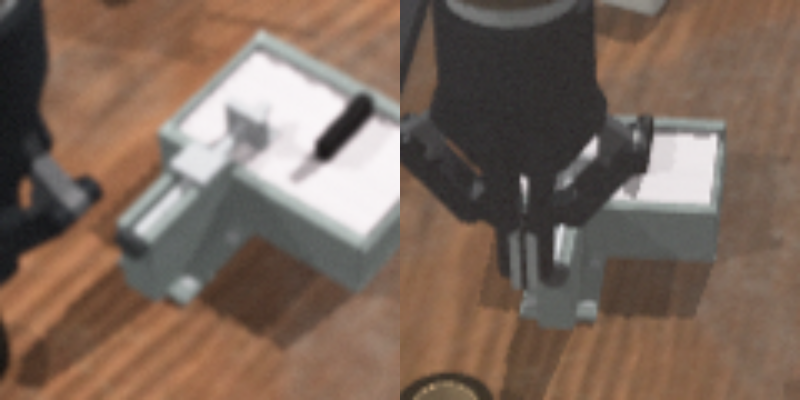

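```bash
python3 - <<'E'
from h import *
x,y=b2w(0,-25)
plan(x,y,.19,8.15,step=.035)
E
```

```text
zdir [ 0.0055  0.0581 -0.9983]
now 25.6 [0.5495 0.31   0.1422] yaw 9.27 tilt 3.35 F [1.2 0.2 0.3] w 0.0002
[[-0.0037,0.0336,-0.009,1.1],[-0.003,0.0337,-0.009,-0.0],[-0.003,0.0337,-0.009,-0.0],[-0.003,0.0337,-0.009,-0.0],[-0.003,0.0337,-0.009,-0.0],[-0.003,0.0337,-0.009,-0.0],[-0.0023,0.0258,-0.0069,-0.0],[0.0,0.0,0.0,-0.0]]
left [0. 0. 0.] 0.0
```

>>> {"op": "send_rows", "data": {"increments": [[[-0.003,0.02,-0.03,1],[-0.003,0.033,-0.015,0],[-0.003,0.034,-0.009,0],[-0.003,0.034,-0.009,0],[-0.003,0.034,-0.009,0],[-0.003,0.034,-0.009,0],[-0.003,0.034,0,0],[0,0,0,0]]]}}

```text
clock: 26.4
eef_pos: [0.5597, 0.0806, 0.2072]
tool_rot: [0.997, 0.077, 0.003, -0.027]
ft_force: [0.6, 0.5, 0.3]
grip_width: -0.0001
```

```bash
python3 - <<'E'
from h import *
plan(.5,.2,.051,8.15,step=.004,n=1)
c=snap('wrist','wrist21.png')
for n in ['scene','side']: snap(n,n+'21.png')
cv2.imwrite('pics/s21z.png',np.hstack([cv2.resize(cv2.imread('pics/scene21.png')[190:310,200:340],(400,343)),cv2.resize(cv2.imread('pics/side21.png')[190:310,240:380],(400,343))]))
E
```

```text
zdir [ 0.0013  0.0535 -0.9986]
now 26.4 [0.5597 0.0806 0.2072] yaw 8.82 tilt 3.07 F [0.6 0.5 0.3] w -0.0001
[[-0.0008,-0.0023,0.0032,0.7]]
left [-0.059  0.117 -0.153] 0.0
```

View pics/wrist21.png

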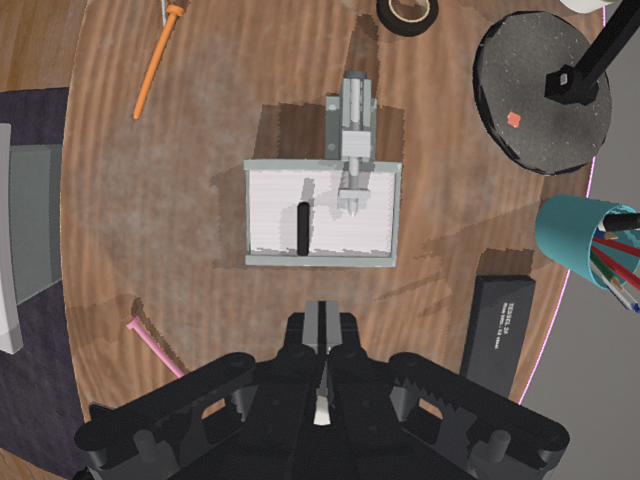

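View pics/s21z.png

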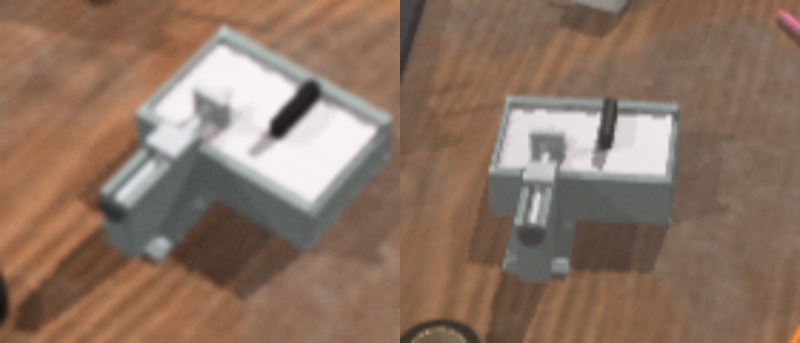

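```bash
python3 - <<'E'
from h import *
c=load('wrist21.npz')
cv2.imwrite('pics/w21z.png',cv2.resize(c['image'][60:280,235:415,::-1],(491,600),interpolation=cv2.INTER_CUBIC))
for n,(u,v),z in [('tip',(352,216),.048),('rib',(303,228),.052),('++',(402,162),.04),('-+',(246,161),.04),('+-',(396,266),.04),('--',(246,266),.04)]:
    p=plane(c,u,v,z,True); print(n,p.round(4),w2b(p).round(1))
E
```

```text
tip [0.581  0.1042 0.048 ] [23.3 -2.2]
rib [0.5435 0.0892 0.052 ] [-15.9 -11.7]
++ [0.6154 0.1543 0.04  ] [64.4 42.5]
-+ [0.4889 0.1354 0.04  ] [-63.4  41.7]
+- [0.6274 0.0661 0.04  ] [ 63.9 -46.5]
-- [0.4993 0.0465 0.04  ] [-65.8 -47.7]
```

View pics/w21z.png

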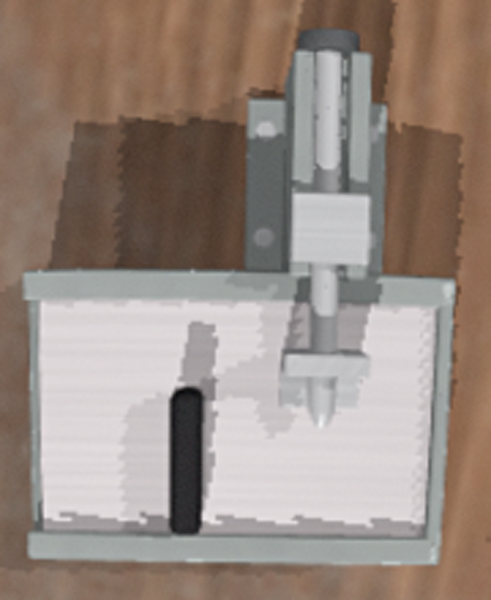

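The cover is shut. The bolt runs through the eyelet with its head against the guide at zoom (330,40) and its tip past the plate at (320,425), and the arm is clear.

```bash
python3 -c "
from h import *
print(order.job_done(), bot.get_obs()['clock'])"
```

```text
the job is handed in; nothing more can be done
the job is handed in; nothing more can be done
```

The USB stick is locked in the strongbox. I laid it on the box floor, slid the cover shut by its rib, and pushed the steel bolt through the eyelet until its head met the guide. The job was handed in at about 26.5 s on the clock, with the arm clear of everything.

- **Stick:** the wrist picture after release showed it flat on the floor, well inside the open part. The cover now hides it, so that was my last view of it.
- **Cover:** it stopped hard under repeated pushing. The last picture put the rib at x = -15.9 mm in the box frame (shut is -15), within calibration error.
- **Bolt:** it also stopped hard. The tip measured y = -2.2 mm (home is 0), but the box corners in that picture were also shifted about -2.5 mm in y, so this agrees. The head shows no gap to the guide.
- **Forces and other objects:** the highest force I read was about 7 N, though readings came only at the end of each call. The charger, tape roll and look-alike bolts were not touched.
- **One deviation:** the tool ended about 3° off vertical after pressing on the bolt, with no effect on the result.

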